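Crate the spacers and gauge the angle block

ROBOT

A 7-joint arm with a two-finger parallel gripper is mounted at the origin on the work surface. World frame = base frame: x ahead of the robot, y to its left, z up, the work surface at z = 0. Lengths are in m, angles in rad, forces in N, time in s.
With the tool pointing down it reaches from about 0.425 to 0.875 m from the base axis. Payload 4.7 kg.
Tool frame: the origin (TCP) lies on the front face of the gripper's body, between the roots of the fingers; the fingertips stand 70 mm ahead of it and the grasp point (between the pads) lies 51 mm ahead of it; z points along the fingers, y is the direction in which the jaws open and shut (so a half turn about z gives the same grasp; the last joint's range is limited). The gripper opens to 87 mm and grips with 3 to 60 N. Pads are 19 mm wide; open, the fingers measure 117 mm over their backs; the gripper's body (75 mm by 190 mm) begins 51 mm behind the grasp point.
Start: joints at [1.137, 0.321, -0.07, 1.45, 0.023, 1.371, -0.057], TCP at [0.281, -0.586, 0.292] pointing down, gripper open.
Joint ranges: [-2.86, 2.86], [-0.3, 2.09], [-1.38, 1.24], [0.06, 2.45], [-1.56, 4.7], [0.09, 2.05], [-2.69, 2.69]. Speed limits (rad/s): [2.57, 2.57, 3.14, 3.14, 3.14, 3.14, 3.14].

INTERFACE

Orientations are given as a unit quaternion [w, x, y, z].
In Python, from rig import ctrl gives the robot as it stands.
- The arm moves only by the tool send_rows, never from a script. Its argument "series" is a list of rows, each a list of 7 numbers: the shift along the tool's x, y, z in m, then the turn, a rotation vector about the tool's x, y, z in rad, then the finger opening in m, from 0 to 0.087. A call has 1 to 12 rows; each row shifts and turns the commanded pose from where the row before left it, along the tool's axes as they then stand; what a row does not reach is not made up. A row lasts 1/10 s, in which the tool goes at most 50 mm and 8.59 degrees, less where a joint would pass 70% of its speed; a pose out of reach is approached as far as the arm can. A call with a gripper value outside its range is refused whole. The fingers move at their own pace and stop on an object; the grip force is fixed at half the most. Time passes only in rows, so rows that do not move let the fingers close. It gives the time, the measured TCP pose, the force and the opening at its end, in the units of the state.
- ctrl.observe(): the state, without advancing time (a new reading comes with each control period).
- ctrl.snapshot(name): name is "side" or "top" or "wrist"; returns a dict with "img" (480x640x3 uint8, blue, green, red), "depth" (480x640 float32, m along the optical axis (not along the pixel's ray), 0 where there is no reading), "vertical_fov" (degrees; the focal length in pixels is half the picture's height over the tangent of half this angle, whatever the lens; pixels are square), "cx", "cy" (the principal point, pixels), "R" (3x3) and "t" (3): a world point X has camera coordinates R X + t. Camera axes: x right, y down, z forward; pixel columns grow to the right and rows downward; lengths in m; the calibration is good to about 2 mm. A picture is of the moment at which its call begins.
- ctrl.sign_off(): hands the job in, once; it reports no verdict.
The state is a dict: "t": time; "joint_positions": joint angles; "dq": joint speeds; "tau": joint torques, N m; "tool_pos": TCP position; "eef_rot": TCP orientation; "ft_force": force on the tool from outside, world axes, zero at the start; "wrist_torque": the same for the moment, N m; "opening": finger opening in m.
Only numpy, scipy, OpenCV 4.12 (cv2) and the standard library are available. Lean on these libraries where they do the work, as an engineer would, in place of code of your own. Each camera call takes 0.05 s, during which the arm holds its last target.

TASK

First clear the two aluminium spacers off the ledge of the angle block and stand them upright in the crate, each in an empty cell of its own. Then take the spring probe out of its stand and hold its tip inside the ring on the block's sloping face, square to that face, pressed gently so that the plunger is about half-way in. Finish while still holding the probe there, and leave everything else where it is.

Things in the scene. Friction and masses are not known exactly. Their poses are not given: they have to be found in the camera images.
- mark (a point): Centre of the dark 20 mm ring (with a dot in it) in the middle of the block's sloping face, 47.5 mm above the table. Its z axis is the face's outward normal, which leans 25 degrees from vertical towards the ledge; its y axis is level, across the block. Two plain dark 16 mm discs lie 55 mm to either side of it.
- block: Aluminium angle block fixed to the table, 158 mm deep, 160 mm wide. In front (its -x, robot side) a level ledge 30 mm high and 75 mm deep; behind it a face 83 mm long, as wide as the block, that rises at 25 degrees to 65 mm above the table. Origin on the table under the line where ledge and face meet, at mid width.
- spacer_a_mid (a point): Half-way up a plain upright aluminium spacer, a solid cylinder 30 mm in diameter and 110 mm tall, about 0.21 kg, z up. It stands loose on the block's ledge, about 75 mm in front of the ring and 40 mm to the block's left (+y). A place 30 mm above its middle can be gripped well clear of the face.
- spacer_b_mid (a point): Half-way up the second, identical spacer (30 mm diameter, 110 mm tall), on the ledge about 40 mm to the block's right (-y).
- crate: Plywood crate, fixed to the table, 140 by 140 mm and 50 mm high, open on top, walls, dividers and floor 5 mm thick, with 2 by 2 square cells 62 mm wide. Origin under its centre, on the table; x and y along its walls.
- cell0 (a point): Floor centre of the crate's cell at its -x, -y corner (empty), 5 mm above the table.
- cell1 (a point): Floor centre of the cell at the crate's -x, +y corner (empty).
- cell2 (a point): Floor centre of the cell at the crate's +x, -y corner (empty).
- cell3 (a point): Floor centre of the cell at the crate's +x, +y corner. This one is taken by a steel bush, 40 mm wide and 40 mm high, lower than the walls; leave it there.
- stand: Grey block, 80 by 80 by 60 mm, fixed to the table, with an upright hole 25 mm wide through its middle in which the probe hangs nose down. Origin under its centre, on the table.
- probe_mid (a point): Middle of the probe's round black handle, 34 mm in diameter and 110 mm long, a white dial disc on its top end; z points from the tip to the dial. Below the handle follow a steel nose 20 mm wide, 35 mm long, and an 8 mm plunger sticking out 20 mm. In the stand this point is 115 mm above the table; the probe must rise 55 mm to come clear. About 0.25 kg.
- probe_tip (a point): The round end of the probe's plunger, on the probe's axis, 110 mm below probe_mid when the plunger is out; 5 mm above the table while in the stand. It moves with the plunger.
- plunger (a joint): How far the probe's spring plunger is pushed into the nose, m: 0 is out, 0.016 is fully in. It starts to move at about 0.9 N and takes 0.35 N more per mm (3.7 N half-way, 6.5 N fully in).
- bush: Bystander: steel bush standing in cell3, 40 mm wide, 40 mm high; origin under its centre.
- bolt_a: Bystander: bolt standing on its head, 29 mm wide, 70 mm high, nearer the robot than the block; origin under its centre.
- bolt_b: Bystander: smaller bolt standing on its head, 53 mm high, beyond the block; origin under its centre.
- nut: Bystander: 32 mm round nut, 14 mm high, nearer the robot than the block; origin under its centre.
- eyebolt: Bystander: upright eye bolt, 44 mm high, beyond the block; origin under its centre.
- wrench: Bystander: steel wrench, 160 mm long, lying flat between the robot and the block; origin under it.
- pliers: Bystander: pliers with red grips, 170 mm long, lying flat at the far left; origin under the pivot.

How it is judged:
By the outcome, as a careful person would: the job done as asked, in the order asked, and still so for the second after the job is handed in, while the arm keeps its last pose, push and grip.
It also fails if it takes over 67 s, if anything falls off the work surface, if the arm or the gripper's body presses on something with over 40 N, if the wrist force passes 120 N, or if a joint passes its speed limit or range.

## Working session

There is one attempt and no reset: what is moved stays moved. The work goes in short steps, Python scripts to look and compute and a tool call to move; the robot and the scene stay as the last step left them, time stands still between calls to the robot, and variables do not carry over. Pictures are saved under pics/ and viewed, and the job is handed in when it is done.

Besides the shell and the picture viewer there is one more tool, called after "Call:" by a JSON object that holds its "method" and its "body", one argument or row to a line. send_rows: Moves the arm, as the interface text tells. Its arguments: {"type":"object","properties":{"series":{"type":"array"}},"required":["series"]}

```bash
ls; mkdir -p pics; cat > look.py <<'E'
import cv2,sys
from rig import ctrl
def snap(n,f):
    s=ctrl.snapshot(n); cv2.imwrite('pics/'+f+'.png',s['img']); import pickle; pickle.dump(s,open('pics/'+f+'.pkl','wb')); return s
E
python3 - <<'E'
from look import *
print(ctrl.observe())
for n in ['side','top','wrist']:
    s=snap(n,n+'0'); print(n,s['vertical_fov'],s['cx'],s['cy'],s['R'],s['t'])
E
```

```text
pics
{'t': 0.0, 'joint_positions': array([ 1.13705778,  0.32185023, -0.07009497,  1.45167   ,  0.02262072,
        1.37081163, -0.05692178]), 'dq': array([ 0.00072694, -0.00158337,  0.00019341,  0.0025086 ,  0.0008055 ,
        0.00089689, -0.00055743]), 'tau': array([-6.21227045e-04, -4.91287494e+01, -4.03957972e-01, -3.12530351e+01,
       -6.37532445e-02,  4.37817222e-02,  1.97196414e-04]), 'tool_pos': array([ 0.28123978, -0.58553824,  0.29114631]), 'eef_rot': array([-9.37044865e-04,  9.75031688e-01,  2.22063627e-01, -2.72774346e-04]), 'ft_force': array([-0.12142444,  0.79429671, -0.03057083]), 'wrist_torque': array([-0.01766573, -0.0236315 , -0.0155367 ]), 'opening': 0.08728098215452029}
side 56.707266143037394 325.1260091931032 236.39889177584462 [[-0.81892505 -0.57383268 -0.00882158]
 [-0.3948957   0.57458207 -0.71687714]
 [ 0.41643626 -0.58358504 -0.6971437 ]] [0.48532613 0.29748374 0.75993096]
top 44.7639808233602 323.38760678868476 227.86189161781667 [[ 0.00743094 -0.99992895 -0.00932067]
 [-0.98476924 -0.00569848 -0.17377304]
 [ 0.17370758  0.01047001 -0.98474162]] [-0.0062656   0.58453354  1.42208878]
wrist 66.42087971215315 316.9566997722862 242.6503943236919 [[ 0.43414235 -0.9008434  -0.00125811]
 [-0.86565531 -0.41756991  0.27618156]
 [-0.24932168 -0.11881302 -0.96110466]] [-0.64774904 -0.03503081  0.39055339]
```

View pics/side0.png

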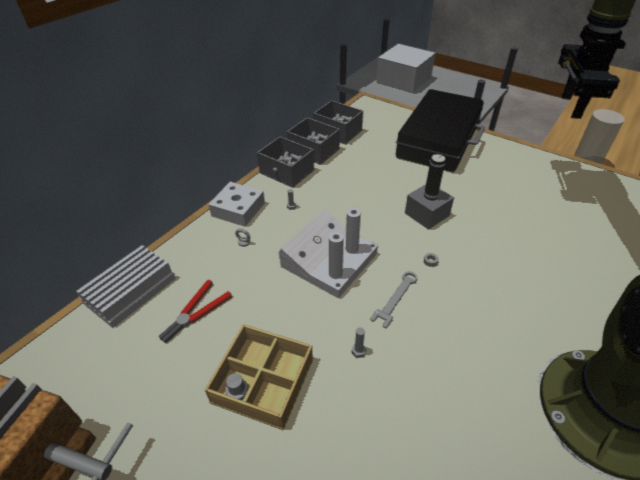

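View pics/top0.png

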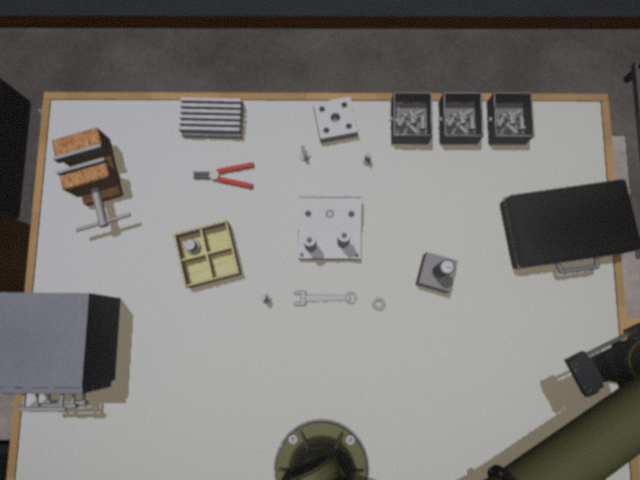

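The top view shows the block at about (330,228) with the spacers on it at (310,245) and (343,240). The crate is at (208,254) with the bush top-left, and the stand with the probe is at (440,270). I'll zoom in on both views.

```bash
python3 - <<'E'
import cv2
t=cv2.imread('pics/top0.png'); s=cv2.imread('pics/side0.png')
cv2.imwrite('pics/top0z.png',cv2.resize(t[180:310,160:360],None,fx=4,fy=4,interpolation=cv2.INTER_CUBIC))
cv2.imwrite('pics/top0y.png',cv2.resize(t[180:310,360:480],None,fx=4,fy=4,interpolation=cv2.INTER_CUBIC))
cv2.imwrite('pics/side0z.png',cv2.resize(s[140:300,270:470],None,fx=4,fy=3.75 and 4,interpolation=cv2.INTER_CUBIC)[:600])
cv2.imwrite('pics/side0c.png',cv2.resize(s[315:430,190:330],None,fx=4,fy=4,interpolation=cv2.INTER_CUBIC))
E
```

```text
(no output)
```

View pics/top0z.png

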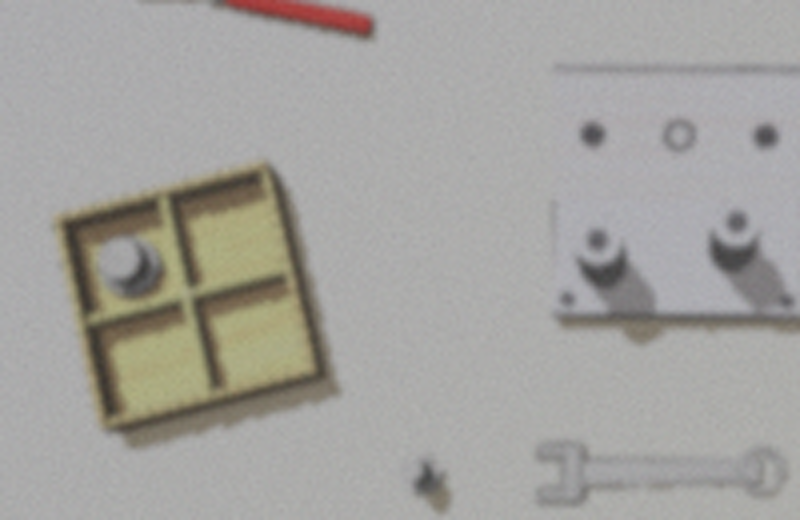

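View pics/top0y.png

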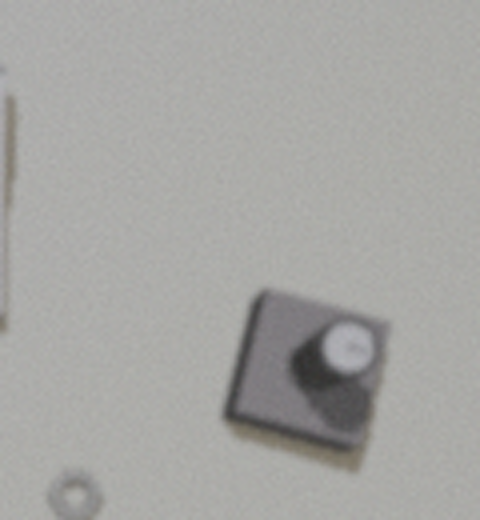

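View pics/side0z.png

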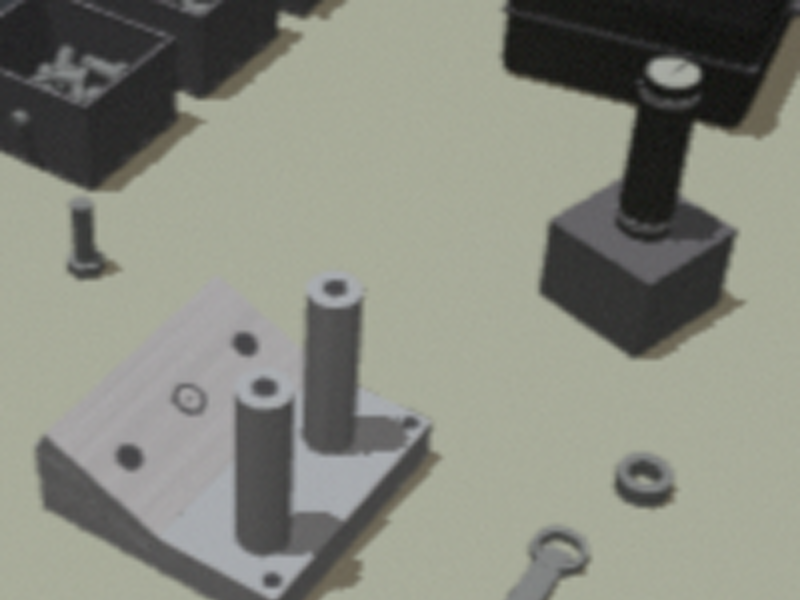

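View pics/side0c.png

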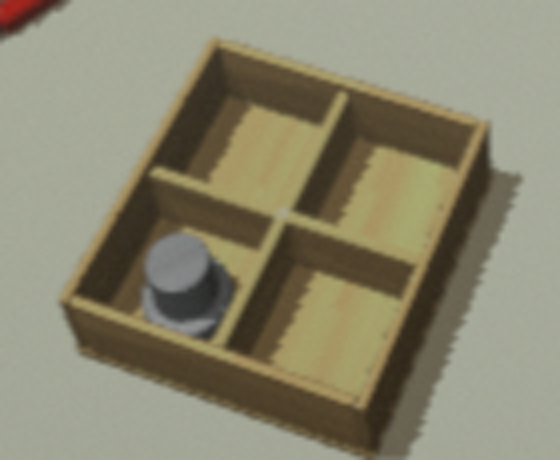

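```bash
cat > geo.py <<'E'
import numpy as np,pickle
def ray(s,u,v):
    f=240/np.tan(np.radians(s['vertical_fov'])/2)
    d=np.array([(u-s['cx'])/f,(v-s['cy'])/f,1]); R=np.array(s['R']);t=np.array(s['t'])
    return -R.T@t, R.T@d
def plane(s,u,v,z):
    c,d=ray(s,u,v); return c+d*(z-c[2])/d[2]
def tri(rs):
    A=0;b=0
    for c,d in rs:
        d=d/np.linalg.norm(d);P=np.eye(3)-np.outer(d,d);A=A+P;b=b+P@c
    x=np.linalg.solve(A,b); return x,[np.linalg.norm((np.eye(3)-np.outer(d,d)/(d@d))@(x-c)) for c,d in rs]
def pix(s,X):
    f=240/np.tan(np.radians(s['vertical_fov'])/2)
    p=np.array(s['R'])@X+s['t']; return p[:2]/p[2]*f+[s['cx'],s['cy']]
E
python3 - <<'E'
from geo import *
np.set_printoptions(precision=4,suppress=True)
T=pickle.load(open('pics/top0.pkl','rb'));S=pickle.load(open('pics/side0.pkl','rb'))
o=lambda p,off:((p[0]-1.5)/4+off[0],(p[1]-1.5)/4+off[1])
tz,ty,sz,sc=(160,180),(360,180),(270,140),(190,315)
P={'ring':((679,135),tz,(189,398),sz,.0475),'discL':((592,134),tz,(129,457),sz,.0475),'discR':((766,135),tz,(245,343),sz,.0475),
'spA':((598,240),tz,(264,387),sz,.14),'spB':((737,222),tz,(335,288),sz,.14),'dial':((349,348),ty,(674,73),sz,.175),
'c1':((60,217),tz,(65,300),sc,.05),'c2':((267,165),tz,(215,42),sc,.05),'c3':((322,377),tz,(488,122),sc,.05),'c4':((105,425),tz,(372,405),sc,.05)}
for k,(a,ao,b,bo,z) in P.items():
    ua=o(a,ao);ub=o(b,bo)
    x,r=tri([ray(T,*ua),ray(S,*ub)])
    # depth
    def dep(s,u):
        d=s['depth'][int(round(u[1])),int(round(u[0]))];c,dd=ray(s,*u);return c+dd*d
    print(k,x,np.array(r),'top',plane(T,*ua,z)[:2],'side',plane(S,*ub,z)[:2],'dep',dep(T,ua),dep(S,ub))
E
```

```text
ring [ 0.6241 -0.0165  0.0489] [0.0018 0.0018] top [ 0.6227 -0.0173] side [ 0.6267 -0.0171] dep [ 0.6214 -0.0173  0.0542] [ 0.6265 -0.0169  0.0478]
discL [0.6244 0.0388 0.0488] [0.0017 0.0017] top [0.6231 0.0381] side [0.6269 0.0384] dep [0.6233 0.0381 0.0462] [0.6267 0.0386 0.0478]
discR [ 0.6244 -0.0719  0.0484] [0.0016 0.0016] top [ 0.623  -0.0727] side [ 0.6265 -0.0723] dep [ 0.623  -0.0727  0.0476] [ 0.6264 -0.0721  0.0477]
spA [0.5421 0.031  0.1406] [0.0019 0.0019] top [0.5404 0.0302] side [0.5443 0.031 ] dep [0.5401 0.0301 0.1422] [0.5439 0.0316 0.1408]
spB [ 0.5533 -0.0513  0.1402] [0.0018 0.0018] top [ 0.5517 -0.052 ] side [ 0.5552 -0.051 ] dep [ 0.5513 -0.0519  0.1423] [ 0.5554 -0.0513  0.1397]
dial [ 0.4769 -0.2865  0.1702] [0.0018 0.0018] top [ 0.4746 -0.286 ] side [ 0.4763 -0.2791] dep [ 0.4747 -0.2863  0.1735] [ 0.4781 -0.2846  0.1712]
c1 [0.5698 0.377  0.0441] [0.0021 0.0021] top [0.5671 0.3741] side [0.5687 0.3795] dep [0.5679 0.3753 0.0456] [0.5675 0.38   0.0521]
c2 [0.6042 0.2462 0.0463] [0.0025 0.0025] top [0.6014 0.2441] side [0.6044 0.2488] dep [0.6017 0.2444 0.0483] [0.6033 0.2496 0.0519]
c3 [0.4713 0.2073 0.0463] [0.0045 0.0045] top [0.4668 0.2048] side [0.4741 0.2107] dep [0.4708 0.2111 0.0087] [ 0.4944  0.1856 -0.0013]
c4 [0.4365 0.34   0.047 ] [0.0003 0.0003] top [0.436  0.3392] side [0.4357 0.341 ] dep [0.4361 0.3396 0.0482] [0.4385 0.3386 0.0419]
```

```bash
cat > mv.py <<'E'
import numpy as np,sys
from scipy.spatial.transform import Rotation as Ro
from rig import ctrl
np.set_printoptions(precision=4,suppress=True)
def cur():
    o=ctrl.observe();q=o['eef_rot'];return np.array(o['tool_pos']),Ro.from_quat([q[1],q[2],q[3],q[0]]),o
def down(yaw,tilt=0):  # tool z down, tool x at yaw(deg) ; tilt (deg) about world y so z leans +x
    x=np.array([np.cos(np.radians(yaw)),np.sin(np.radians(yaw)),0]);z=np.array([0,0,-1.]);y=np.cross(z,x)
    return Ro.from_euler('y',-tilt,degrees=True)*Ro.from_matrix(np.c_[x,y,z])
def to(pos,R,n):
    p,C,o=cur(); pos=np.array(pos)
    rv=(C.inv()*R).as_rotvec()/n
    print('t',o['t'],'pos',p,'x-yaw',np.degrees(np.arctan2(*C.as_matrix()[1::-1,0])),'zax',C.as_matrix()[:,2],'open',o['opening'],'F',o['ft_force'],'q',o['joint_positions'])
    print('dp world',pos-p,'rv total',rv*n,'tool-frame total (now)',C.inv().apply(pos-p))
    for i in range(n):
        Ri=C*Ro.from_rotvec(rv*i)
        print(np.r_[Ri.inv().apply((pos-p)/n),rv])
E
python3 - <<'E'
from mv import *
to([.52,-.01,.29],down(90),14)
E
```

```text
t 0.15 pos [ 0.2813 -0.5857  0.2914] x-yaw 25.65675066309022 zax [-0.0008  0.0013 -1.    ] open 0.08715531563009608 F [ 0.0753 -0.1741 -0.635 ] q [ 1.1371  0.3217 -0.0701  1.4514  0.0226  1.3708 -0.0569]
dp world [ 0.2387  0.5757 -0.0014] rv total [-0.0014 -0.0007 -1.123 ] tool-frame total (now) [ 0.4645 -0.4155  0.0019]
[ 0.0332 -0.0297  0.0001 -0.0001 -0.0001 -0.0802]
[ 0.0354 -0.0269  0.0001 -0.0001 -0.0001 -0.0802]
[ 0.0375 -0.024   0.0001 -0.0001 -0.0001 -0.0802]
[ 0.0393 -0.0209  0.0001 -0.0001 -0.0001 -0.0802]
[ 0.0408 -0.0177  0.0001 -0.0001 -0.0001 -0.0802]
[ 0.0421 -0.0144  0.0001 -0.0001 -0.0001 -0.0802]
[ 0.0431 -0.011   0.0001 -0.0001 -0.0001 -0.0802]
[ 0.0439 -0.0075  0.0001 -0.0001 -0.0001 -0.0802]
[ 0.0443 -0.0039  0.0001 -0.0001 -0.0001 -0.0802]
[ 0.0445 -0.0004  0.0001 -0.0001 -0.0001 -0.0802]
[ 0.0444  0.0032  0.0001 -0.0001 -0.0001 -0.0802]
[ 0.044   0.0068  0.0001 -0.0001 -0.0001 -0.0802]
[ 0.0433  0.0103  0.0001 -0.0001 -0.0001 -0.0802]
[ 0.0424  0.0137  0.0001 -0.0001 -0.0001 -0.0802]
```

Call:
{"method": "send_rows", "body": {
  "series": [
    [0.033, -0.03, 0, 0, 0, -0.08, 0.087],
    [0.035, -0.027, 0, 0, 0, -0.08, 0.087],
    [0.037, -0.024, 0, 0, 0, -0.08, 0.087],
    [0.039, -0.021, 0, 0, 0, -0.08, 0.087],
    [0.041, -0.018, 0, 0, 0, -0.08, 0.087],
    [0.042, -0.014, 0, 0, 0, -0.08, 0.087],
    [0.043, -0.011, 0, 0, 0, -0.08, 0.087],
    [0.044, -0.007, 0, 0, 0, -0.08, 0.087],
    [0.044, -0.004, 0, 0, 0, -0.08, 0.087],
    [0.044, 0, 0, 0, 0, -0.08, 0.087],
    [0.044, 0.003, 0, 0, 0, -0.08, 0.087],
    [0.044, 0.007, 0, 0, 0, -0.08, 0.087]
  ]
}}

```text
t: 1.35
tool_pos: [0.4856, -0.093, 0.2922]
eef_rot: [0.0, 0.761, 0.648, -0.0]
ft_force: [-0.2, -0.3, -0.5]
opening: 0.0867
```

Call:
{"method": "send_rows", "body": {
  "series": [
    [0.043, 0.01, 0, 0, 0, -0.08, 0.087],
    [0.042, 0.014, 0, 0, 0, -0.08, 0.087],
    [0, 0, 0, 0, 0, 0, 0.087],
    [0, 0, 0, 0, 0, 0, 0.087]
  ]
}}

```text
t: 1.75
tool_pos: [0.5197, -0.012, 0.2919]
eef_rot: [-0.0, 0.707, 0.707, -0.0]
ft_force: [-0.4, -0.3, -0.1]
opening: 0.0873
```

```bash
python3 - <<'E'
from look import *
from mv import *
s=snap('wrist','w1'); to([.542,.031,.29],down(90),4)
E
```

```text
t 1.8 pos [ 0.5195 -0.0136  0.2918] x-yaw 89.80945078964191 zax [-0.0009 -0.0006 -1.    ] open 0.08660882338462014 F [ 0.4748 -0.0918  0.4043] q [ 0.5818  0.0793 -0.6337  1.7522  0.0489  1.3267 -0.0656]
dp world [ 0.0225  0.0446 -0.0018] rv total [-0.0009  0.0006 -0.0033] tool-frame total (now) [0.0447 0.0224 0.0018]
[ 0.0112  0.0056  0.0005 -0.0002  0.0002 -0.0008]
[ 0.0112  0.0056  0.0005 -0.0002  0.0002 -0.0008]
[ 0.0112  0.0056  0.0005 -0.0002  0.0002 -0.0008]
[ 0.0112  0.0056  0.0005 -0.0002  0.0002 -0.0008]
```

View pics/w1.png

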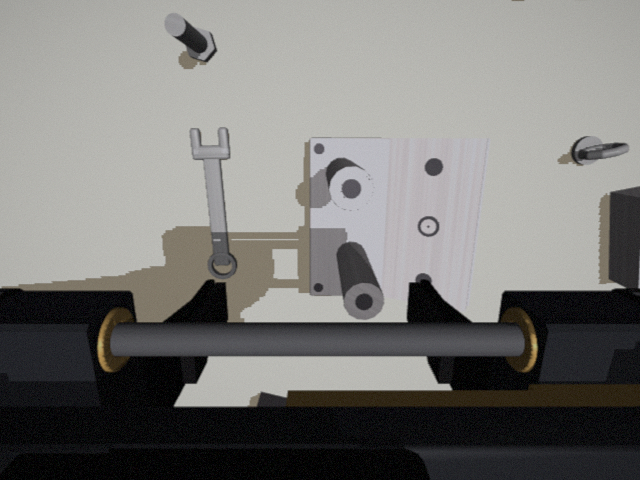

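The wrist view shows the ring at (428,226), the left disc at (434,167), the top of spacer A at (351,188) and the top of spacer B at (363,301).

```bash
python3 - <<'E'
from geo import *
s=pickle.load(open('pics/w1.pkl','rb'))
for k,u,v,z in [('ring',428,226.5,.0475),('discL',433.5,167,.0475),('A',351,188,.14),('B',363.5,301.5,.14)]:
    p=plane(s,u,v,z);d=s['depth'][int(v),int(u)];c,dd=ray(s,u,v);print(k,p,c+d*dd)
E
```

```text
ring [ 0.62333751 -0.01613861  0.0475    ] [ 0.62291849 -0.01581455  0.04885044]
discL [0.62363872 0.03910408 0.0475    ] [0.62296225 0.03926979 0.04967392]
A [0.54111492 0.03236008 0.14      ] [0.54101561 0.03250361 0.1410827 ]
B [ 0.55240599 -0.05012661  0.14      ] [ 0.55226168 -0.04963511  0.14104706]
```

Call:
{"method": "send_rows", "body": {
  "series": [
    [0.022, 0.011, 0, 0, 0, -0.002, 0.087],
    [0.023, 0.011, 0, 0, 0, -0.001, 0.087],
    [0, 0, 0.02, 0, 0, 0, 0.087],
    [0, 0, 0.03, 0, 0, 0, 0.087],
    [0, 0, 0.03, 0, 0, 0, 0.087],
    [0, 0, 0, 0, 0, 0, 0.087],
    [0, 0, 0, 0, 0, 0, 0.087]
  ]
}}

```text
t: 2.5
tool_pos: [0.5417, 0.0304, 0.2124]
eef_rot: [-0.0, 0.708, 0.706, -0.0]
ft_force: [0.4, -0.3, 0.3]
opening: 0.0868
```

```bash
python3 - <<'E'
from mv import *
to([.5415,.0315,.166],down(90),2)
E
```

```text
t 2.5 pos [0.5417 0.0304 0.2124] x-yaw 89.86407074753012 zax [-0.0009 -0.0004 -1.    ] open 0.08683350919054789 F [ 0.4448 -0.3154  0.3245] q [ 0.4973  0.2049 -0.6685  1.8018  0.137   1.1824 -0.2155]
dp world [-0.0002  0.0011 -0.0464] rv total [-0.0009  0.0004 -0.0024] tool-frame total (now) [ 0.0011 -0.0001  0.0464]
[ 0.0006 -0.0001  0.0232 -0.0004  0.0002 -0.0012]
[ 0.0006 -0.0001  0.0232 -0.0004  0.0002 -0.0012]
```

Call:
{"method": "send_rows", "body": {
  "series": [
    [0.001, 0, 0.023, 0, 0, -0.002, 0.087],
    [0, 0, 0.023, 0, 0, 0, 0.087],
    [0, 0, 0, 0, 0, 0, 0.087],
    [0, 0, 0, 0, 0, 0, 0.02],
    [0, 0, 0, 0, 0, 0, 0.02],
    [0, 0, 0, 0, 0, 0, 0.02],
    [0, 0, 0, 0, 0, 0, 0.02],
    [0, 0, 0, 0, 0, 0, 0.02],
    [0, 0, 0, 0, 0, 0, 0.02],
    [0, 0, 0, 0, 0, 0, 0.02]
  ]
}}

```text
t: 3.5
tool_pos: [0.5418, 0.0329, 0.1663]
eef_rot: [0.0, 0.706, 0.708, -0.0]
ft_force: [-0.5, 0.4, 0.6]
opening: 0.0389
```

Call:
{"method": "send_rows", "body": {
  "series": [
    [0, 0, -0.02, 0, 0, 0, 0.02],
    [0, 0, -0.04, 0, 0, 0, 0.02],
    [0, 0, -0.04, 0, 0, 0, 0.02],
    [0, 0, 0, 0, 0, 0, 0.02],
    [0, 0, 0, 0, 0, 0, 0.02]
  ]
}}

```text
t: 4.0
tool_pos: [0.5419, 0.0328, 0.2665]
eef_rot: [0.0, 0.706, 0.708, 0.0]
ft_force: [0.5, -0.9, -2.0]
opening: 0.0284
```

```bash
python3 - <<'E'
from look import *
from mv import *
s=snap('side','s2'); cv2.imwrite('pics/s2z.png',cv2.resize(s['img'][100:400,170:470],None,fx=2,fy=2))
to([.478,.317,.27],down(110),8)
E
```

```text
t 4.05 pos [0.5411 0.0326 0.2651] x-yaw 90.11009368066155 zax [-0.0019 -0.0004 -1.    ] open 0.028224291092342906 F [-1.2529  0.4556 -2.6196] q [ 0.51    0.159  -0.6774  1.737   0.1037  1.2837 -0.1889]
dp world [-0.0631  0.2844  0.0049] rv total [-0.0019  0.0001 -0.3471] tool-frame total (now) [ 0.2845 -0.0626 -0.0049]
[ 0.0356 -0.0078 -0.0006 -0.0002  0.     -0.0434]
[ 0.0359 -0.0063 -0.0006 -0.0002  0.     -0.0434]
[ 0.0361 -0.0047 -0.0006 -0.0002  0.     -0.0434]
[ 0.0363 -0.0031 -0.0006 -0.0002  0.     -0.0434]
[ 0.0364 -0.0016 -0.0006 -0.0002  0.     -0.0434]
[ 0.0364  0.     -0.0006 -0.0002  0.     -0.0434]
[ 0.0364  0.0016 -0.0006 -0.0002  0.     -0.0434]
[ 0.0363  0.0032 -0.0006 -0.0002  0.     -0.0434]
```

View pics/s2z.png

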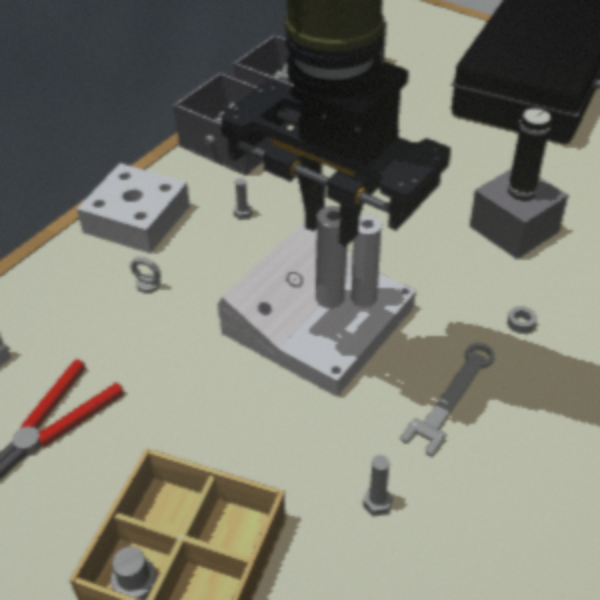

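```bash
python3 - <<'E'
from geo import *
import cv2
S=pickle.load(open('pics/s2.pkl','rb'))
cv2.imwrite('pics/s2y.png',cv2.resize(S['img'][150:270,290:410],None,fx=5,fy=5,interpolation=cv2.INTER_CUBIC))
for z in (.2,.21,.22,.23,.24,.25): print(z,'top px',pix(S,np.array([.5425,.032,z])),'bottom px for top',pix(S,np.array([.5425,.032,z-.11])))
for u,v in [(336,207),(335,230),(329,252)]:
    d=S['depth'][v,u];c,dd=ray(S,u,v);print(c+dd*d)
E
```

```text
0.2 top px [336.3725332  213.97497477] bottom px for top [335.89610745 254.65196023]
0.21 top px [336.42025914 209.90015783] bottom px for top [335.93605446 251.24130507]
0.22 top px [336.46880278 205.75552697] bottom px for top [335.97662694 247.77724731]
0.23 top px [336.51818531 201.53927249] bottom px for top [336.0178397 244.2585228]
0.24 top px [336.56842865 197.24952163] bottom px for top [336.05970802 240.68382721]
0.25 top px [336.61955552 192.88433574] bottom px for top [336.10224767 237.05181436]
[0.54478538 0.03006682 0.21455674]
[0.53710407 0.04418201 0.17134378]
[ 0.59103382 -0.01324476  0.03020303]
```

View pics/s2y.png

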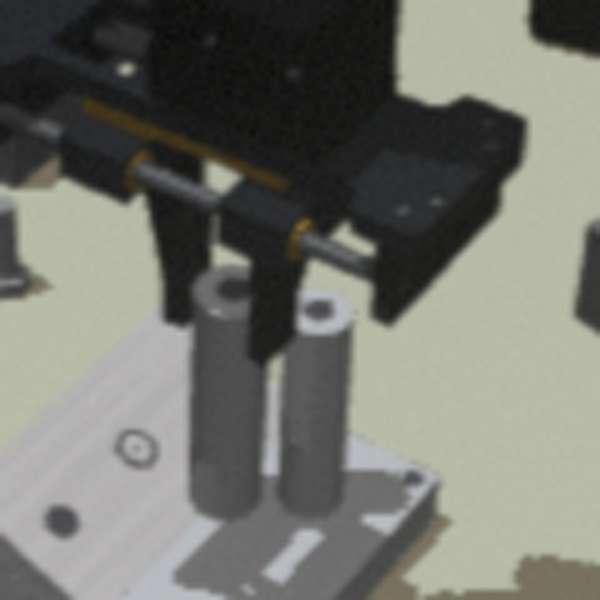

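Spacer A is held by its upper 20 mm, because the fingers closed while it was lifting. It hangs upright with its bottom 160 mm below the TCP, so I'll carry it gently to cell1.

Call:
{"method": "send_rows", "body": {
  "series": [
    [0.015, -0.004, 0, 0, 0, -0.02, 0.02],
    [0.025, -0.006, 0, 0, 0, -0.035, 0.02],
    [0.035, -0.007, -0.003, 0, 0, -0.04, 0.02],
    [0.036, -0.006, -0.003, 0, 0, -0.04, 0.02],
    [0.036, -0.004, 0, 0, 0, -0.04, 0.02],
    [0.036, -0.003, 0, 0, 0, -0.04, 0.02],
    [0.036, -0.001, 0, 0, 0, -0.04, 0.02],
    [0.03, 0, 0, 0, 0, -0.04, 0.02],
    [0.022, 0.001, 0, 0, 0, -0.03, 0.02],
    [0.014, 0.001, 0, 0, 0, -0.02, 0.02],
    [0, 0, 0, 0, 0, 0, 0.02],
    [0, 0, 0, 0, 0, 0, 0.02]
  ]
}}

```text
t: 5.25
tool_pos: [0.4689, 0.3111, 0.2717]
eef_rot: [0.0, 0.574, 0.819, -0.001]
ft_force: [-0.1, 0.1, -2.4]
opening: 0.0279
```

```bash
python3 - <<'E'
from look import *
from mv import *
s=snap('side','s3'); cv2.imwrite('pics/s3z.png',cv2.resize(s['img'][200:450,150:400],None,fx=2.4,fy=2.4))
s=snap('wrist','w3')
to([.478,.317,.27],down(110),1)
E
```

```text
t 5.35 pos [0.4698 0.3099 0.2719] x-yaw 109.75447242378166 zax [-0.0002 -0.0013 -1.    ] open 0.0280562631848599 F [ 0.4297 -0.5991 -2.2021] q [ 0.1472  0.2481 -0.8955  1.6751  0.2003  1.3155 -0.4398]
dp world [ 0.0082  0.0071 -0.0019] rv total [-0.0007  0.0012 -0.0043] tool-frame total (now) [0.0039 0.0101 0.0018]
[ 0.0039  0.0101  0.0018 -0.0007  0.0012 -0.0043]
```

View pics/s3z.png

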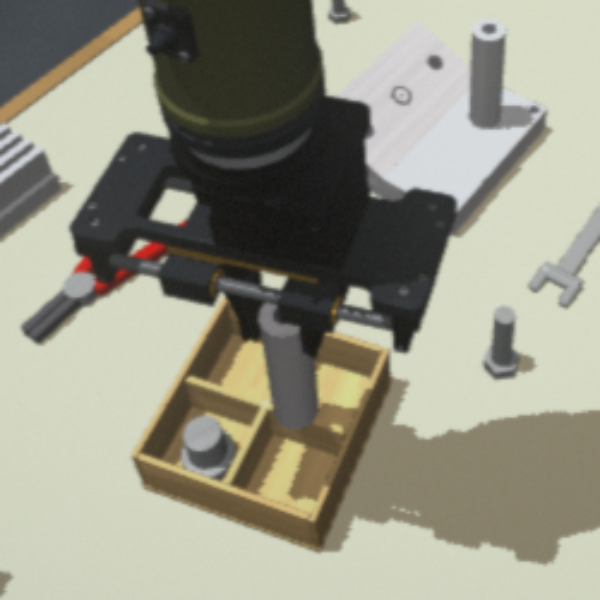

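View pics/w3.png

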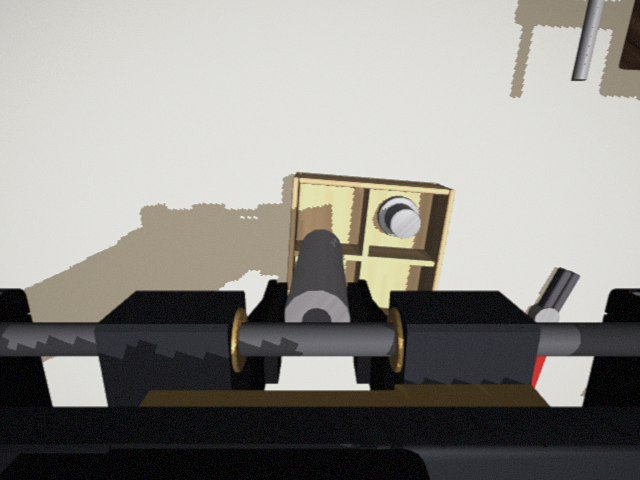

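```bash
python3 - <<'E'
from geo import *
S=pickle.load(open('pics/s3.pkl','rb'))
W=pickle.load(open('pics/w3.pkl','rb'))
for z in (.22,.11): print(pix(S,np.array([.4698,.3099,z])),pix(W,np.array([.4698,.3099,z])))
for (u,v) in [(295,175),(454,188),(365,189),(435,262)]: print(plane(W,u,v,.05))
E
```

```text
[268.45544683 331.10116566] [318.71780397 321.55224148]
[275.29950245 370.93815403] [318.22283738 248.23418751]
[0.43549018 0.34706943 0.05      ]
[0.56705374 0.38297544 0.05      ]
[0.4957481 0.3562637 0.05     ]
[0.58015244 0.31651706 0.05      ]
```

```bash
python3 - <<'E'
import cv2
s=cv2.imread('pics/w3.png');cv2.imwrite('pics/w3z.png',cv2.resize(s[160:320,280:470],None,fx=4,fy=3.75,interpolation=cv2.INTER_CUBIC))
E
```

```text
(no output)
```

View pics/w3z.png

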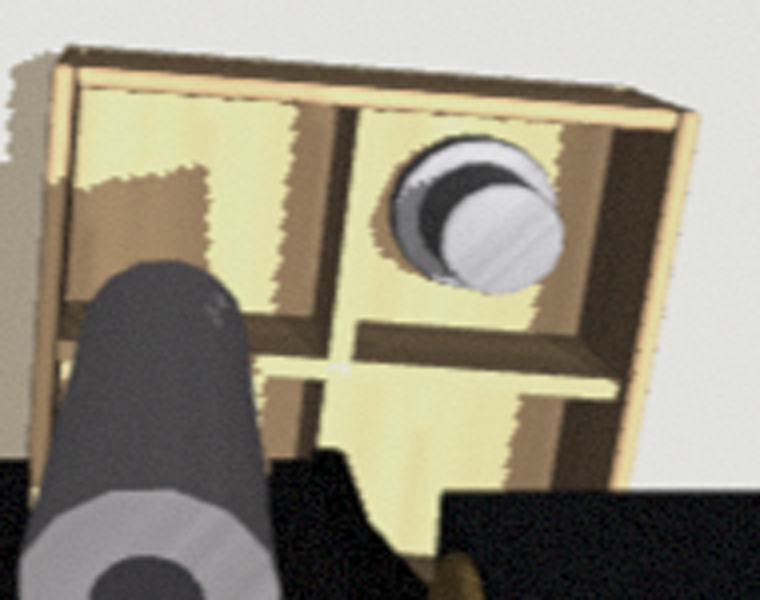

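```bash
python3 - <<'E'
from geo import *
W=pickle.load(open('pics/w3.pkl','rb'))
for (x,y) in [(57,65),(697,113),(340,368)]: print(plane(W,280+(x-1.5)/4,160+(y-1.4)/3.75,.05))
E
```

```text
[0.43512534 0.34518786 0.05      ]
[0.5676116  0.38157643 0.05      ]
[0.5186562  0.29855204 0.05      ]
```

Call:
{"method": "send_rows", "body": {
  "series": [
    [0.003, 0.006, 0, 0, 0, 0, 0.02],
    [0.003, 0.005, 0.01, 0, 0, 0, 0.02],
    [0, 0, 0.02, 0, 0, 0, 0.02],
    [0, 0, 0.025, 0, 0, 0, 0.02],
    [0, 0, 0.02, 0, 0, 0, 0.02],
    [0, 0, 0.015, 0, 0, 0, 0.02],
    [0, 0, 0.008, 0, 0, 0, 0.02],
    [0, 0, 0, 0, 0, 0, 0.02],
    [0, 0, 0, 0, 0, 0, 0.02]
  ]
}}

```text
t: 6.25
tool_pos: [0.4779, 0.3212, 0.1748]
eef_rot: [0.0, 0.574, 0.819, 0.001]
ft_force: [0.8, -0.0, -2.5]
opening: 0.0281
```

```bash
python3 - <<'E'
from look import *
from mv import *
s=snap('side','s4'); cv2.imwrite('pics/s4z.png',cv2.resize(s['img'][250:450,170:370],None,fx=3,fy=3))
to([.478,.3195,.166],down(110),1)
E
```

```text
t 6.3 pos [0.4781 0.3213 0.1752] x-yaw 109.87912564616451 zax [ 0.0015  0.001  -1.    ] open 0.02843840829550586 F [ 0.579   0.7039 -1.9216] q [ 0.0813  0.3711 -0.8582  1.7576  0.3055  1.1509 -0.5223]
dp world [-0.0001 -0.0018 -0.0092] rv total [ 0.0017 -0.0004 -0.0021] tool-frame total (now) [-0.0017 -0.0007  0.0092]
[-0.0017 -0.0007  0.0092  0.0017 -0.0004 -0.0021]
```

View pics/s4z.png

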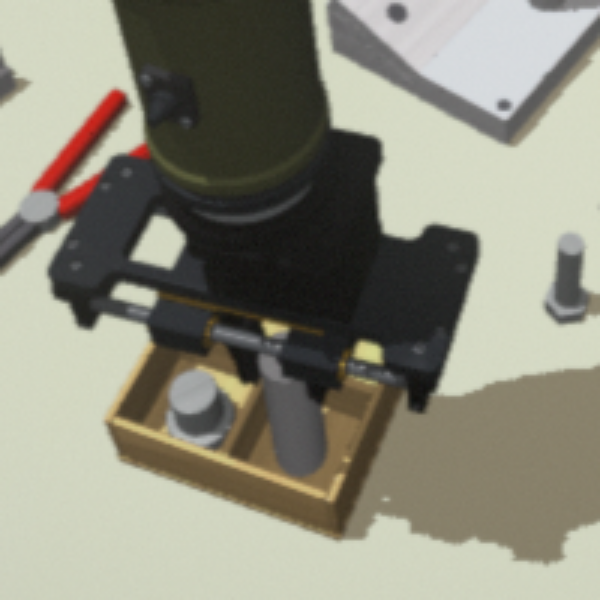

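The spacer is inside cell1. Lowering until it touches.

Call:
{"method": "send_rows", "body": {
  "series": [
    [-0.001, 0, 0.004, 0, 0, 0, 0.02],
    [0, 0, 0.003, 0, 0, 0, 0.02],
    [0, 0, 0.001, 0, 0, 0, 0.02],
    [0, 0, 0, 0, 0, 0, 0.02]
  ]
}}

```text
t: 6.7
tool_pos: [0.4782, 0.32, 0.1668]
eef_rot: [0.0, 0.574, 0.819, 0.0]
ft_force: [-0.2, 0.2, 2.0]
opening: 0.0286
```

Call:
{"method": "send_rows", "body": {
  "series": [
    [0, 0, 0, 0, 0, 0, 0.05],
    [0, 0, 0, 0, 0, 0, 0.05],
    [0, 0, 0, 0, 0, 0, 0.05],
    [0, 0, 0, 0, 0, 0, 0.05],
    [0, 0, -0.01, 0, 0, 0, 0.05],
    [0, 0, -0.03, 0, 0, 0, 0.05],
    [0, 0, -0.04, 0, 0, 0, 0.05],
    [0, 0, -0.025, 0, 0, 0, 0.05],
    [0, 0, 0, 0, 0, 0, 0.05]
  ]
}}

```text
t: 7.6
tool_pos: [0.4792, 0.3216, 0.2761]
eef_rot: [0.002, 0.574, 0.819, 0.003]
ft_force: [0.1, -1.1, -1.4]
opening: 0.0501
```

```bash
python3 - <<'E'
from look import *
from mv import *
s=snap('side','s5'); cv2.imwrite('pics/s5z.png',cv2.resize(s['img'][250:450,170:370],None,fx=3,fy=3))
to([.553,-.0505,.27],down(90),10)
E
```

```text
t 7.65 pos [0.4786 0.3207 0.2737] x-yaw 109.88622836175186 zax [ 0.004   0.0018 -1.    ] open 0.05006856455903312 F [ 0.8062 -0.1097 -0.21  ] q [ 0.1242  0.2782 -0.8951  1.6447  0.2245  1.322  -0.4599]
dp world [ 0.0744 -0.3712 -0.0037] rv total [ 0.0043 -0.001   0.3471] tool-frame total (now) [-0.3744 -0.0563  0.0034]
[-0.0374 -0.0056  0.0003  0.0004 -0.0001  0.0347]
[-0.0376 -0.0043  0.0003  0.0004 -0.0001  0.0347]
[-0.0377 -0.003   0.0004  0.0004 -0.0001  0.0347]
[-0.0378 -0.0017  0.0004  0.0004 -0.0001  0.0347]
[-0.0379 -0.0004  0.0004  0.0004 -0.0001  0.0347]
[-0.0378  0.0009  0.0004  0.0004 -0.0001  0.0347]
[-0.0378  0.0022  0.0004  0.0004 -0.0001  0.0347]
[-0.0377  0.0035  0.0004  0.0004 -0.0001  0.0347]
[-0.0375  0.0049  0.0004  0.0004 -0.0001  0.0347]
[-0.0374  0.0062  0.0004  0.0004 -0.0001  0.0347]
```

View pics/s5z.png

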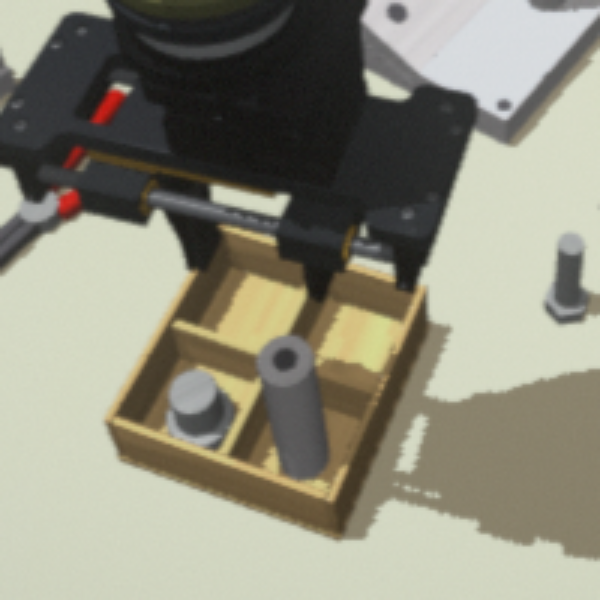

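Spacer A stands upright in cell1, with its top at (285,360). Going back for B with the gripper open.

Call:
{"method": "send_rows", "body": {
  "series": [
    [-0.037, -0.006, 0, 0.001, 0, 0.035, 0.07],
    [-0.038, -0.004, 0, 0.001, 0, 0.035, 0.07],
    [-0.038, -0.003, 0, 0.001, 0, 0.035, 0.07],
    [-0.038, -0.002, 0, 0.001, 0, 0.035, 0.07],
    [-0.038, 0, 0, 0, 0, 0.035, 0.07],
    [-0.038, 0.001, 0, 0, 0, 0.035, 0.07],
    [-0.038, 0.002, 0, 0, 0, 0.035, 0.07],
    [-0.038, 0.003, 0, 0, 0, 0.035, 0.07],
    [-0.037, 0.005, 0, 0, 0, 0.034, 0.07],
    [-0.035, 0.006, 0, 0, 0, 0.034, 0.07],
    [0, 0, 0, 0, 0, 0, 0.07],
    [0, 0, 0, 0, 0, 0, 0.07]
  ]
}}

```text
t: 8.85
tool_pos: [0.5507, -0.0506, 0.27]
eef_rot: [-0.002, 0.708, 0.706, -0.002]
ft_force: [0.2, 1.0, -0.5]
opening: 0.0698
```

```bash
python3 - <<'E'
from mv import *
to([.553,-.0505,.166],down(90),4)
E
```

```text
t 8.85 pos [ 0.5507 -0.0506  0.27  ] x-yaw 89.82877057460858 zax [-0.0063 -0.     -1.    ] open 0.0697552216291894 F [ 0.2411  0.9597 -0.4989] q [ 0.6146  0.1792 -0.6349  1.7033  0.1098  1.3014 -0.0457]
dp world [ 0.0023  0.0001 -0.104 ] rv total [-0.0063  0.     -0.003 ] tool-frame total (now) [0.0001 0.003  0.104 ]
[ 0.      0.0007  0.026  -0.0016  0.     -0.0007]
[ 0.      0.0007  0.026  -0.0016  0.     -0.0007]
[ 0.      0.0007  0.026  -0.0016  0.     -0.0007]
[ 0.      0.0006  0.026  -0.0016  0.     -0.0007]
```

Call:
{"method": "send_rows", "body": {
  "series": [
    [0, 0.002, 0.02, -0.003, 0, -0.001, 0.07],
    [0, 0.001, 0.03, -0.002, 0, -0.001, 0.07],
    [0, 0, 0.03, 0, 0, 0, 0.07],
    [0, 0, 0.024, 0, 0, 0, 0.07],
    [0, 0, 0, 0, 0, 0, 0.07],
    [0, 0, 0, 0, 0, 0, 0.02],
    [0, 0, 0, 0, 0, 0, 0.02],
    [0, 0, 0, 0, 0, 0, 0.02],
    [0, 0, 0, 0, 0, 0, 0.02],
    [0, 0, 0, 0, 0, 0, 0.02],
    [0, 0, 0, 0, 0, 0, 0.02],
    [0, 0, 0, 0, 0, 0, 0.02]
  ]
}}

```text
t: 10.05
tool_pos: [0.5543, -0.0501, 0.1675]
eef_rot: [0.001, 0.707, 0.707, 0.0]
ft_force: [-1.1, -0.8, 1.0]
opening: 0.0283
```

Call:
{"method": "send_rows", "body": {
  "series": [
    [0, 0, 0, 0, 0, 0, 0.02],
    [0, 0, 0, 0, 0, 0, 0.02],
    [0, 0, 0, 0, 0, 0, 0.02]
  ]
}}

```text
t: 10.35
tool_pos: [0.5544, -0.05, 0.1675]
eef_rot: [0.001, 0.707, 0.707, 0.0]
ft_force: [-0.4, -1.0, 2.5]
opening: 0.0285
```

Call:
{"method": "send_rows", "body": {
  "series": [
    [0, 0, -0.01, 0, 0, 0, 0.02],
    [0, 0, -0.02, 0, 0, 0, 0.02],
    [0, 0, -0.03, 0, 0, 0, 0.02],
    [0, 0, -0.03, 0, 0, 0, 0.02],
    [0, 0, -0.015, 0, 0, 0, 0.02],
    [0, 0, 0, 0, 0, 0, 0.02]
  ]
}}

```text
t: 10.95
tool_pos: [0.5552, -0.0497, 0.2745]
eef_rot: [0.003, 0.707, 0.707, 0.001]
ft_force: [0.7, -0.4, -2.4]
opening: 0.0284
```

```bash
python3 - <<'E'
from look import *
from mv import *
s=snap('side','s6'); cv2.imwrite('pics/s6z.png',cv2.resize(s['img'][130:330,270:470],None,fx=3,fy=3))
to([.560,.2715,.27],down(110),9)
E
```

```text
t 11.0 pos [ 0.5543 -0.0498  0.2726] x-yaw 90.05438004403841 zax [ 0.0021 -0.0015 -1.    ] open 0.027912111773630812 F [ 0.0999 -0.4134 -2.7622] q [ 0.6142  0.1802 -0.6379  1.6975  0.1126  1.2984 -0.0452]
dp world [ 0.0057  0.3213 -0.0026] rv total [ 0.0018  0.0019 -0.3481] tool-frame total (now) [0.3213 0.006  0.0021]
[ 0.0357  0.0007  0.0002  0.0002  0.0002 -0.0387]
[ 0.0356  0.002   0.0002  0.0002  0.0002 -0.0387]
[ 0.0355  0.0034  0.0002  0.0002  0.0002 -0.0387]
[ 0.0354  0.0048  0.0003  0.0002  0.0002 -0.0387]
[ 0.0352  0.0062  0.0003  0.0002  0.0002 -0.0387]
[ 0.0349  0.0075  0.0003  0.0002  0.0002 -0.0387]
[ 0.0346  0.0089  0.0003  0.0002  0.0002 -0.0387]
[ 0.0342  0.0102  0.0003  0.0002  0.0002 -0.0387]
[ 0.0338  0.0115  0.0003  0.0002  0.0002 -0.0387]
```

View pics/s6z.png

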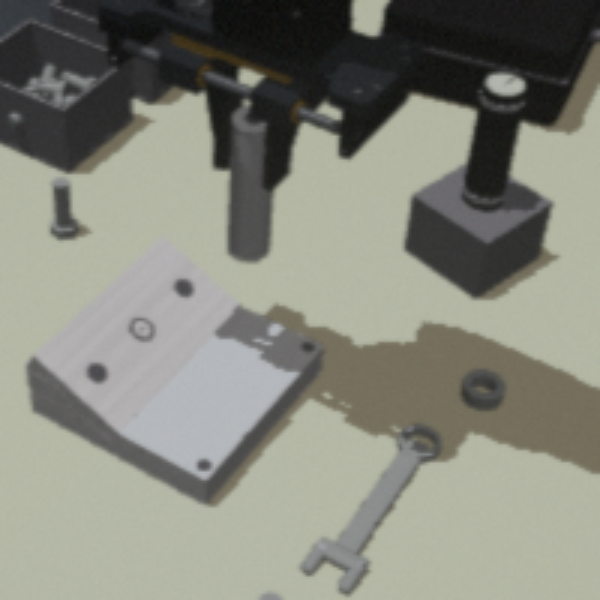

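B is gripped well, and the ledge is clear. Carrying it to cell2.

Call:
{"method": "send_rows", "body": {
  "series": [
    [0.018, 0, 0, 0, 0, -0.02, 0.02],
    [0.03, 0.001, 0, 0, 0, -0.035, 0.02],
    [0.036, 0.003, 0, 0, 0, -0.04, 0.02],
    [0.036, 0.004, 0, 0, 0, -0.04, 0.02],
    [0.036, 0.005, 0, 0, 0, -0.04, 0.02],
    [0.036, 0.006, 0, 0, 0, -0.04, 0.02],
    [0.036, 0.008, 0, 0, 0, -0.04, 0.02],
    [0.034, 0.01, 0, 0, 0, -0.04, 0.02],
    [0.03, 0.009, 0, 0, 0, -0.03, 0.02],
    [0.02, 0.007, 0, 0, 0, -0.02, 0.02],
    [0, 0, 0, 0, 0, 0, 0.02],
    [0, 0, 0, 0, 0, 0, 0.02]
  ]
}}

```text
t: 12.2
tool_pos: [0.5555, 0.2692, 0.2702]
eef_rot: [-0.0, 0.574, 0.819, -0.001]
ft_force: [-0.1, -0.4, -2.3]
opening: 0.028
```

```bash
python3 - <<'E'
from look import *
from mv import *
s=snap('side','s7'); cv2.imwrite('pics/s7z.png',cv2.resize(s['img'][230:430,170:370],None,fx=3,fy=3))
s=snap('wrist','w7')
to([.560,.2715,.15],down(110),6)
E
```

```text
t 12.3 pos [0.5567 0.2671 0.2708] x-yaw 109.77639352595511 zax [-0.0005 -0.0026 -1.    ] open 0.028651391045783813 F [ 0.4583  0.8383 -2.1717] q [ 0.1626  0.3718 -0.8272  1.5428  0.2793  1.3513 -0.3471]
dp world [ 0.0033  0.0044 -0.1208] rv total [-0.0014  0.0022 -0.0039] tool-frame total (now) [0.0033 0.0048 0.1208]
[ 0.0005  0.0008  0.0201 -0.0002  0.0004 -0.0007]
[ 0.0005  0.0008  0.0201 -0.0002  0.0004 -0.0007]
[ 0.0005  0.0008  0.0201 -0.0002  0.0004 -0.0007]
[ 0.0005  0.0008  0.0201 -0.0002  0.0004 -0.0007]
[ 0.0005  0.0008  0.0201 -0.0002  0.0004 -0.0007]
[ 0.0005  0.0008  0.0201 -0.0002  0.0004 -0.0007]
```

View pics/s7z.png

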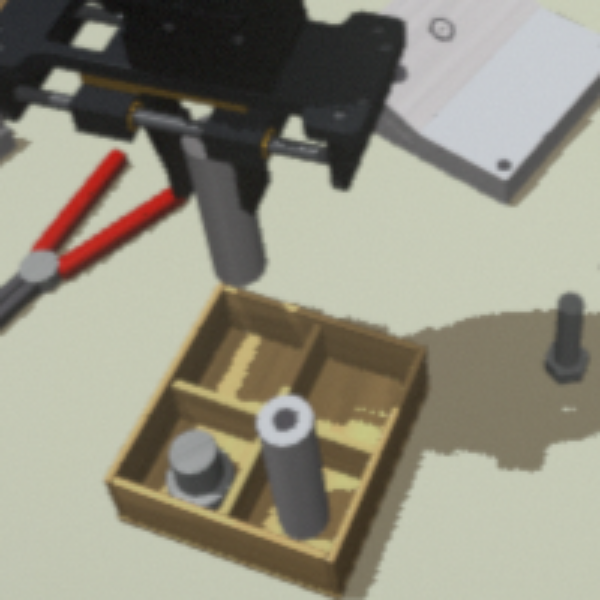

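View pics/w7.png

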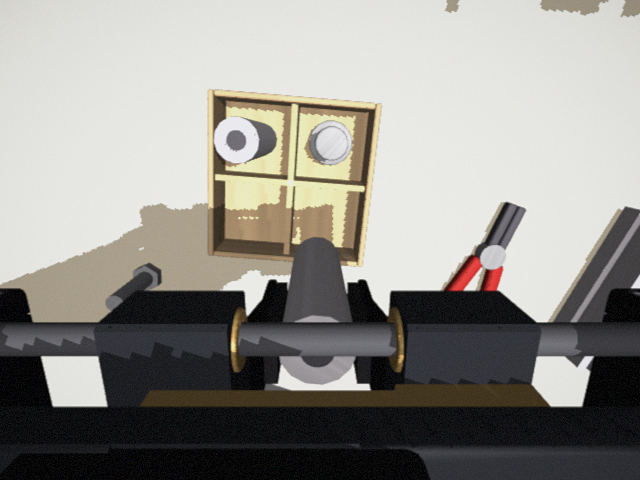

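```bash
python3 - <<'E'
from geo import *
W=pickle.load(open('pics/w7.pkl','rb'))
for (x,y) in [(291,183),(209,91),(381,104),(361,265)]: print(plane(W,x,y,.05))
print(plane(W,237,140,.115))
E
```

```text
[0.52100273 0.29701204 0.05      ]
[0.43627251 0.34361786 0.05      ]
[0.56852697 0.38122603 0.05      ]
[0.60436603 0.24875957 0.05      ]
[0.48066021 0.32040545 0.115     ]
```

Call:
{"method": "send_rows", "body": {
  "series": [
    [0.003, 0.006, 0, 0, 0.002, 0, 0.02],
    [0, 0, 0.015, 0, 0, 0, 0.02],
    [0, 0, 0.03, 0, 0, 0, 0.02],
    [0, 0, 0.03, 0, 0, 0, 0.02],
    [0, 0, 0.025, 0, 0, 0, 0.02],
    [0, 0, 0.012, 0, 0, 0, 0.02],
    [0, 0, 0.006, 0, 0, 0, 0.02],
    [0, 0, 0, 0, 0, 0, 0.02],
    [0, 0, 0, 0, 0, 0, 0.02]
  ]
}}

```text
t: 13.2
tool_pos: [0.5623, 0.2735, 0.1551]
eef_rot: [0.0, 0.575, 0.818, 0.001]
ft_force: [-0.8, -0.1, -2.3]
opening: 0.0281
```

Bottom is at about 0.0175, so there are about 12 mm left to go.

Call:
{"method": "send_rows", "body": {
  "series": [
    [-0.001, 0, 0.006, 0, 0, 0, 0.02],
    [0, 0, 0.004, 0, 0, 0, 0.02],
    [0, 0, 0.002, 0, 0, 0, 0.02],
    [0, 0, 0, 0, 0, 0, 0.02]
  ]
}}

```text
t: 13.6
tool_pos: [0.5621, 0.2721, 0.1426]
eef_rot: [0.0, 0.575, 0.818, 0.0]
ft_force: [-1.4, -1.0, 2.1]
opening: 0.0282
```

Call:
{"method": "send_rows", "body": {
  "series": [
    [0, 0, 0, 0, 0, 0, 0.05],
    [0, 0, 0, 0, 0, 0, 0.05],
    [0, 0, 0, 0, 0, 0, 0.05],
    [0, 0, 0, 0, 0, 0, 0.05],
    [0, 0, -0.01, 0, 0, 0, 0.05],
    [0, 0, -0.03, 0, 0, 0, 0.05],
    [0, 0, -0.04, 0, 0, 0, 0.05],
    [0, 0, -0.04, 0, 0, 0, 0.05],
    [0, 0, -0.03, 0, 0, 0, 0.05],
    [0, 0, 0, 0, 0, 0, 0.05]
  ]
}}

```text
t: 14.6
tool_pos: [0.5634, 0.2739, 0.2981]
eef_rot: [0.002, 0.575, 0.818, 0.005]
ft_force: [0.3, -0.4, -0.5]
opening: 0.0503
```

```bash
python3 - <<'E'
from look import *
from mv import *
s=snap('side','s8'); cv2.imwrite('pics/s8z.png',cv2.resize(s['img'][230:430,170:370],None,fx=3,fy=3))
to([.475,-.24,.30],down(60),14)
E
```

```text
t 14.65 pos [0.5626 0.2731 0.2952] x-yaw 109.83813940092328 zax [ 0.0055  0.0027 -1.    ] open 0.04997792552543932 F [ 1.2035 -0.8508  0.0643] q [ 0.1546  0.3712 -0.8324  1.4943  0.2773  1.3917 -0.3453]
dp world [-0.0876 -0.5131  0.0048] rv total [ 0.0054 -0.0033  0.8698] tool-frame total (now) [-0.4529 -0.2565 -0.0066]
[-0.0323 -0.0183 -0.0005  0.0004 -0.0002  0.0621]
[-0.0334 -0.0163 -0.0005  0.0004 -0.0002  0.0621]
[-0.0344 -0.0142 -0.0004  0.0004 -0.0002  0.0621]
[-0.0352 -0.012  -0.0004  0.0004 -0.0002  0.0621]
[-0.0359 -0.0098 -0.0004  0.0004 -0.0002  0.0621]
[-0.0364 -0.0076 -0.0004  0.0004 -0.0002  0.0621]
[-0.0368 -0.0053 -0.0004  0.0004 -0.0002  0.0621]
[-0.0371 -0.003  -0.0004  0.0004 -0.0002  0.0621]
[-0.0372 -0.0007 -0.0004  0.0004 -0.0002  0.0621]
[-0.0371  0.0016 -0.0004  0.0004 -0.0002  0.0621]
[-0.037   0.0039 -0.0004  0.0004 -0.0002  0.0621]
[-0.0367  0.0062 -0.0004  0.0004 -0.0002  0.0621]
[-0.0362  0.0085 -0.0003  0.0004 -0.0002  0.0621]
[-0.0356  0.0107 -0.0003  0.0004 -0.0002  0.0621]
```

View pics/s8z.png

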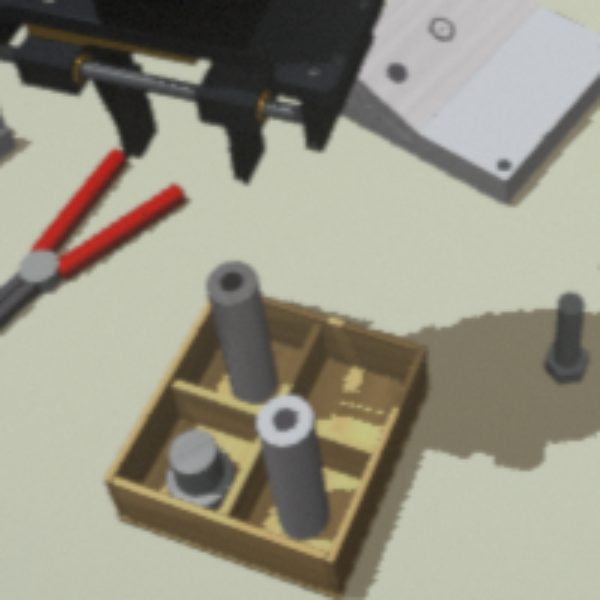

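```bash
python3 - <<'E'
from mv import *
to([.465,-.335,.30],down(60),16)
E
```

```text
t 14.65 pos [0.5626 0.2731 0.2952] x-yaw 109.83813940092328 zax [ 0.0055  0.0027 -1.    ] open 0.04997792552543932 F [ 1.2035 -0.8508  0.0643] q [ 0.1546  0.3712 -0.8324  1.4943  0.2773  1.3917 -0.3453]
dp world [-0.0976 -0.6081  0.0048] rv total [ 0.0054 -0.0033  0.8698] tool-frame total (now) [-0.5388 -0.2981 -0.007 ]
[-0.0337 -0.0186 -0.0004  0.0003 -0.0002  0.0544]
[-0.0346 -0.0168 -0.0004  0.0003 -0.0002  0.0544]
[-0.0355 -0.0149 -0.0004  0.0003 -0.0002  0.0544]
[-0.0363 -0.0129 -0.0004  0.0003 -0.0002  0.0544]
[-0.0369 -0.0109 -0.0004  0.0003 -0.0002  0.0544]
[-0.0374 -0.0089 -0.0004  0.0003 -0.0002  0.0544]
[-0.0379 -0.0069 -0.0004  0.0003 -0.0002  0.0544]
[-0.0382 -0.0048 -0.0004  0.0003 -0.0002  0.0544]
[-0.0384 -0.0027 -0.0003  0.0003 -0.0002  0.0544]
[-0.0385 -0.0006 -0.0003  0.0003 -0.0002  0.0544]
[-0.0385  0.0015 -0.0003  0.0003 -0.0002  0.0544]
[-0.0383  0.0036 -0.0003  0.0003 -0.0002  0.0544]
[-0.0381  0.0056 -0.0003  0.0003 -0.0002  0.0544]
[-0.0377  0.0077 -0.0003  0.0003 -0.0002  0.0544]
[-0.0372  0.0097 -0.0003  0.0003 -0.0002  0.0544]
[-0.0367  0.0117 -0.0003  0.0003 -0.0002  0.0544]
```

Call:
{"method": "send_rows", "body": {
  "series": [
    [-0.034, -0.019, 0, 0.001, 0, 0.054, 0.087],
    [-0.035, -0.017, 0, 0.001, 0, 0.054, 0.087],
    [-0.036, -0.015, 0, 0.001, 0, 0.054, 0.087],
    [-0.036, -0.013, 0, 0.001, 0, 0.054, 0.087],
    [-0.037, -0.011, 0, 0, 0, 0.055, 0.087],
    [-0.038, -0.009, 0, 0, 0, 0.055, 0.087],
    [-0.038, -0.007, 0, 0, 0, 0.055, 0.087],
    [-0.038, -0.005, 0, 0, 0, 0.055, 0.087],
    [-0.038, -0.003, 0, 0, 0, 0.055, 0.087],
    [-0.038, -0.001, 0, 0, 0, 0.055, 0.087],
    [-0.038, 0.002, 0, 0, 0, 0.054, 0.087],
    [-0.038, 0.004, 0, 0, 0, 0.054, 0.087]
  ]
}}

```text
t: 15.85
tool_pos: [0.4869, -0.1855, 0.2911]
eef_rot: [-0.002, 0.808, 0.589, -0.002]
ft_force: [0.1, -1.5, 0.2]
opening: 0.0872
```

Call:
{"method": "send_rows", "body": {
  "series": [
    [-0.038, 0.006, 0, 0, 0, 0.054, 0.087],
    [-0.038, 0.008, 0, 0, 0, 0.054, 0.087],
    [-0.037, 0.01, 0, 0, 0, 0.054, 0.087],
    [-0.036, 0.011, 0, 0, 0, 0.054, 0.087],
    [0, 0, 0, 0, 0, 0, 0.087],
    [0, 0, 0, 0, 0, 0, 0.087]
  ]
}}

```text
t: 16.45
tool_pos: [0.4631, -0.3359, 0.2908]
eef_rot: [-0.002, 0.867, 0.499, -0.002]
ft_force: [0.1, -0.4, -0.5]
opening: 0.0865
```

```bash
python3 - <<'E'
from look import *
from mv import *
s=snap('wrist','w9')
to([.476,-.286,.30],down(60),3)
E
```

```text
t 16.5 pos [ 0.4639 -0.3346  0.2912] x-yaw 60.01547648991497 zax [-0.0047  0.0019 -1.    ] open 0.08760325943823244 F [ 0.4306  0.2379 -0.4794] q [ 0.9098  0.1797 -0.3746  1.6377  0.068   1.3419  0.0016]
dp world [0.0121 0.0486 0.0088] rv total [-0.005   0.0007  0.0003] tool-frame total (now) [ 0.0481 -0.0138 -0.0088]
[ 0.016  -0.0046 -0.0029 -0.0017  0.0002  0.0001]
[ 0.016  -0.0046 -0.0029 -0.0017  0.0002  0.0001]
[ 0.016  -0.0046 -0.0029 -0.0017  0.0002  0.0001]
```

View pics/w9.png

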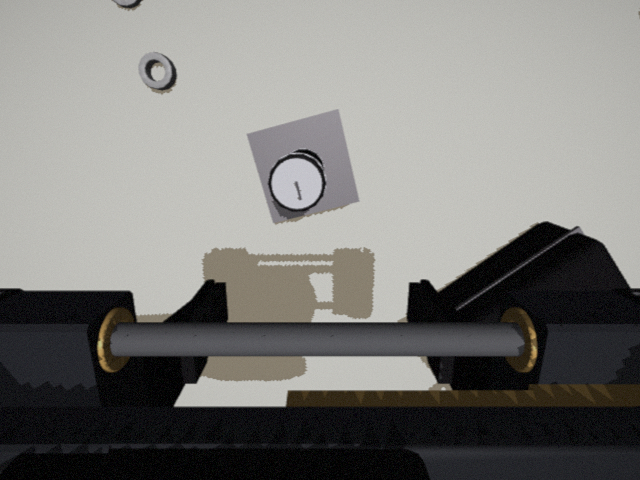

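The dial is at (298,181), and the stand's top corners are at (248,134), (338,110), (358,201) and (275,223).

```bash
python3 - <<'E'
from geo import *
W=pickle.load(open('pics/w9.pkl','rb'));T=pickle.load(open('pics/top0.pkl','rb'));S=pickle.load(open('pics/side0.pkl','rb'))
c=[plane(W,x,y,.06) for (x,y) in [(248,134),(338,110),(358,201),(275,223)]]
print(c,np.mean(c,0))
print(plane(W,298,181.5,.172)); c,d=ray(W,298,181.5);print(c+d*np.median(W['depth'][175:188,290:296]))
print(tri([ray(W,298,181.5),ray(T,360+(349-1.5)/4,180+(348-1.5)/4),ray(S,270+(674-1.5)/4,140+(73-1.5)/4)]))
E
```

```text
[array([ 0.44946502, -0.23729526,  0.06      ]), array([ 0.52477945, -0.25876199,  0.06      ]), array([ 0.50302232, -0.33428497,  0.06      ]), array([ 0.42845931, -0.31441505,  0.06      ])] [ 0.47643153 -0.28618931  0.06      ]
[ 0.47766953 -0.2847454   0.172     ]
[ 0.47758632 -0.2848012   0.17122472]
(array([ 0.4769782 , -0.28566819,  0.17066098]), [np.float64(0.0009844252998727943), np.float64(0.002289606644502236), np.float64(0.001457414087260346)])
```

Call:
{"method": "send_rows", "body": {
  "series": [
    [0.02, -0.005, 0, -0.003, 0, 0, 0.087],
    [0.02, -0.005, 0, -0.002, 0, 0, 0.087],
    [0.009, -0.003, 0, 0, 0, 0, 0.087],
    [0, 0, 0, 0, 0, 0, 0.087],
    [0, 0, 0, 0, 0, 0, 0.087]
  ]
}}

```text
t: 17.0
tool_pos: [0.4772, -0.2866, 0.2922]
eef_rot: [0.002, 0.866, 0.5, -0.001]
ft_force: [0.3, -1.9, -0.6]
opening: 0.0872
```

```bash
python3 - <<'E'
from mv import *
to([.477,-.2855,.181],down(60),5)
E
```

```text
t 17.0 pos [ 0.4772 -0.2866  0.2922] x-yaw 60.02647646296694 zax [ 0.0006 -0.0035 -1.    ] open 0.08719497225074815 F [ 0.3385 -1.852  -0.6333] q [ 0.8634  0.1437 -0.4083  1.6765  0.0615  1.3313 -0.0787]
dp world [-0.0002  0.0011 -0.1112] rv total [0.0023 0.0028 0.0005] tool-frame total (now) [ 0.0012 -0.001   0.1112]
[ 0.0002 -0.0002  0.0222  0.0005  0.0006  0.0001]
[ 0.0002 -0.0002  0.0222  0.0005  0.0006  0.0001]
[ 0.0002 -0.0002  0.0222  0.0005  0.0006  0.0001]
[ 0.0002 -0.0002  0.0222  0.0005  0.0006  0.0001]
[ 0.0002 -0.0002  0.0222  0.0005  0.0006  0.0001]
```

Call:
{"method": "send_rows", "body": {
  "series": [
    [0.001, -0.001, 0.02, 0.001, 0.001, 0, 0.087],
    [0, 0, 0.03, 0, 0, 0, 0.087],
    [0, 0, 0.03, 0, 0, 0, 0.087],
    [0, 0, 0.02, 0, 0, 0, 0.087],
    [0, 0, 0, 0, 0, 0, 0.087],
    [0, 0, 0, 0, 0, 0, 0.087]
  ]
}}

```text
t: 17.6
tool_pos: [0.4768, -0.2862, 0.1925]
eef_rot: [0.001, 0.866, 0.499, -0.0]
ft_force: [0.2, -0.9, 0.7]
opening: 0.0869
```

```bash
python3 - <<'E'
from look import *
from mv import *
s=snap('wrist','w10')
to([.477,-.2855,.181],down(60),1)
E
```

```text
t 17.65 pos [ 0.4774 -0.2863  0.1934] x-yaw 59.92942260918608 zax [ 0.0019 -0.0024 -1.    ] open 0.08697908231073073 F [-0.2336 -0.4313  0.8035] q [ 0.8539  0.2184 -0.4061  1.7993  0.0958  1.1401 -0.1083]
dp world [-0.0004  0.0008 -0.0124] rv total [ 0.0029  0.0011 -0.0012] tool-frame total (now) [ 0.0005 -0.0008  0.0124]
[ 0.0005 -0.0008  0.0124  0.0029  0.0011 -0.0012]
```

View pics/w10.png

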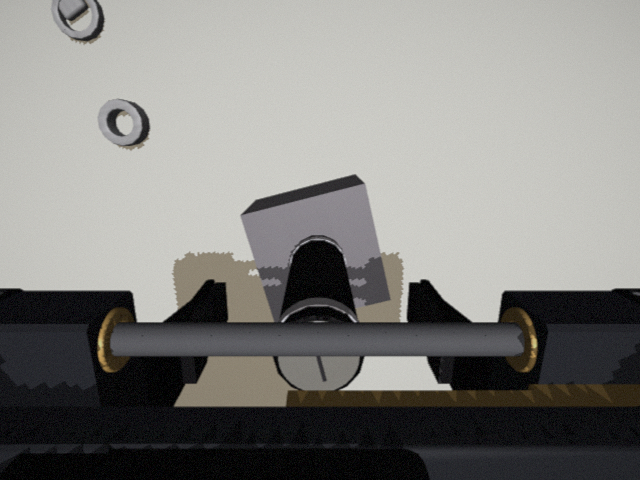

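Call:
{"method": "send_rows", "body": {
  "series": [
    [0, 0, 0.011, 0.002, 0.001, 0, 0.087],
    [0, 0, 0, 0, 0, 0, 0.087],
    [0, 0, 0, 0, 0, 0, 0.02],
    [0, 0, 0, 0, 0, 0, 0.02],
    [0, 0, 0, 0, 0, 0, 0.02],
    [0, 0, 0, 0, 0, 0, 0.02],
    [0, 0, 0, 0, 0, 0, 0.02],
    [0, 0, 0, 0, 0, 0, 0.02],
    [0, 0, 0, 0, 0, 0, 0.02],
    [0, 0, 0, 0, 0, 0, 0.02],
    [0, 0, 0, 0, 0, 0, 0.02],
    [0, 0, 0, 0, 0, 0, 0.02]
  ]
}}

```text
t: 18.85
tool_pos: [0.4771, -0.2854, 0.1812]
eef_rot: [-0.0, 0.866, 0.5, -0.0]
ft_force: [0.5, -0.6, -1.4]
opening: 0.0333
```

```bash
python3 - <<'E'
from mv import *
to([.477,-.2855,.30],down(60),1)
E
```

```text
t 18.85 pos [ 0.4771 -0.2854  0.1812] x-yaw 59.97936154383861 zax [-0.0004  0.0004 -1.    ] open 0.03328084649619725 F [ 0.4972 -0.5577 -1.3562] q [ 0.8518  0.2312 -0.4057  1.811   0.1004  1.1202 -0.112 ]
dp world [-0.0001 -0.0001  0.1188] rv total [-0.0006 -0.0001 -0.0004] tool-frame total (now) [-0.0001 -0.0001 -0.1188]
[-0.0001 -0.0001 -0.1188 -0.0006 -0.0001 -0.0004]
```

Call:
{"method": "send_rows", "body": {
  "series": [
    [0, 0, -0.01, 0, 0, 0, 0.02],
    [0, 0, -0.02, 0, 0, 0, 0.02],
    [0, 0, -0.03, 0, 0, 0, 0.02],
    [0, 0, -0.03, 0, 0, 0, 0.02],
    [0, 0, -0.03, 0, 0, 0, 0.02],
    [0, 0, -0.015, 0, 0, 0, 0.02],
    [0, 0, 0, 0, 0, 0, 0.02],
    [0, 0, 0, 0, 0, 0, 0.02]
  ]
}}

```text
t: 19.65
tool_pos: [0.4766, -0.2852, 0.315]
eef_rot: [-0.001, 0.866, 0.5, -0.001]
ft_force: [0.1, 0.9, -1.8]
opening: 0.0334
```

```bash
python3 - <<'E'
from look import *
from mv import *
s=snap('side','s11');cv2.imwrite('pics/s11z.png',cv2.resize(s['img'][50:250,350:550],None,fx=3,fy=3))
n=np.array([-np.sin(np.radians(25)),0,np.cos(np.radians(25))]);m=np.array([.624,-.0165,.0475])
print('final tcp',m+.1762*n,'standoff', m+(.1762+.05)*n)
to(m+(.1762+.05)*n,down(90,25),12)
E
```

```text
final tcp [ 0.5495 -0.0165  0.2072] standoff [ 0.5284 -0.0165  0.2525]
t 19.7 pos [ 0.4763 -0.2852  0.3143] x-yaw 59.97599455998549 zax [-0.0034  0.0021 -1.    ] open 0.033469047708387455 F [ 0.2409 -0.4834 -3.1693] q [ 0.8654  0.1338 -0.4095  1.6429  0.0537  1.3801 -0.0752]
dp world [ 0.0521  0.2687 -0.0618] rv total [-0.4301  0.1131 -0.5159] tool-frame total (now) [ 0.2587 -0.0891  0.0622]
[ 0.0216 -0.0074  0.0052 -0.0358  0.0094 -0.043 ]
[ 0.0218 -0.0067  0.0051 -0.0358  0.0094 -0.043 ]
[ 0.022  -0.0059  0.0051 -0.0358  0.0094 -0.043 ]
[ 0.0222 -0.0051  0.0051 -0.0358  0.0094 -0.043 ]
[ 0.0224 -0.0044  0.0052 -0.0358  0.0094 -0.043 ]
[ 0.0225 -0.0036  0.0052 -0.0358  0.0094 -0.043 ]
[ 0.0226 -0.0028  0.0053 -0.0358  0.0094 -0.043 ]
[ 0.0226 -0.002   0.0055 -0.0358  0.0094 -0.043 ]
[ 0.0227 -0.0013  0.0056 -0.0358  0.0094 -0.043 ]
[ 0.0226 -0.0005  0.0058 -0.0358  0.0094 -0.043 ]
[ 0.0226  0.0003  0.006  -0.0358  0.0094 -0.043 ]
[ 0.0225  0.001   0.0062 -0.0358  0.0094 -0.043 ]
```

View pics/s11z.png

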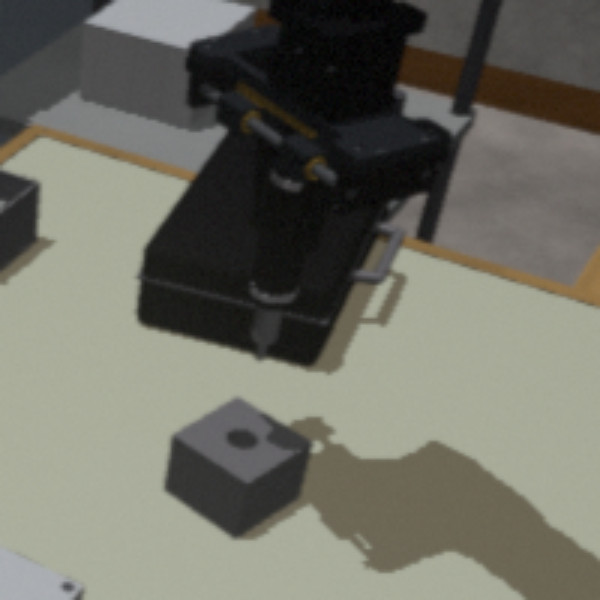

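Call:
{"method": "send_rows", "body": {
  "series": [
    [0.022, -0.007, 0.004, -0.036, 0.009, -0.043, 0.02],
    [0.022, -0.007, 0.004, -0.036, 0.009, -0.043, 0.02],
    [0.022, -0.006, 0.004, -0.036, 0.009, -0.043, 0.02],
    [0.022, -0.005, 0.004, -0.036, 0.009, -0.043, 0.02],
    [0.022, -0.004, 0.004, -0.036, 0.01, -0.043, 0.02],
    [0.022, -0.004, 0.005, -0.036, 0.01, -0.043, 0.02],
    [0.023, -0.003, 0.005, -0.036, 0.01, -0.043, 0.02],
    [0.023, -0.002, 0.005, -0.036, 0.01, -0.043, 0.02],
    [0.023, -0.001, 0.005, -0.036, 0.009, -0.043, 0.02],
    [0.022, 0, 0.005, -0.036, 0.009, -0.043, 0.02],
    [0.022, 0, 0.005, -0.036, 0.009, -0.043, 0.02],
    [0.022, 0.001, 0.004, -0.034, 0.009, -0.043, 0.02]
  ]
}}

```text
t: 20.9
tool_pos: [0.5259, -0.0171, 0.2622]
eef_rot: [0.153, 0.69, 0.691, 0.152]
ft_force: [0.3, 0.4, -2.6]
opening: 0.0333
```

Call:
{"method": "send_rows", "body": {
  "series": [
    [0, 0, 0, 0, 0, 0, 0.02],
    [0, 0, 0, 0, 0, 0, 0.02]
  ]
}}

```text
t: 21.1
tool_pos: [0.5262, -0.018, 0.2632]
eef_rot: [0.154, 0.69, 0.691, 0.152]
ft_force: [-0.0, -0.3, -3.2]
opening: 0.0334
```

```bash
python3 - <<'E'
from look import *
from mv import *
s=snap('side','s12');cv2.imwrite('pics/s12z.png',cv2.resize(s['img'][100:300,250:450],None,fx=3,fy=3))
s=snap('wrist','w12')
n=np.array([-np.sin(np.radians(25)),0,np.cos(np.radians(25))]);m=np.array([.624,-.0165,.0475])
to(m+(.1762+.03)*n,down(90,25),1)
E
```

```text
t 21.2 pos [ 0.527  -0.0191  0.2642] x-yaw 89.89939448413212 zax [ 0.423  -0.0032 -0.9061] open 0.03319283824427821 F [-0.7124  0.429  -2.598 ] q [ 0.6712 -0.1891 -0.6161  2.0759 -0.1727  0.7886  0.1333]
dp world [ 0.0099  0.0026 -0.0298] rv total [ 0.0004  0.0032 -0.0004] tool-frame total (now) [ 0.0027 -0.0037  0.0312]
[ 0.0027 -0.0037  0.0312  0.0004  0.0032 -0.0004]
```

View pics/s12z.png

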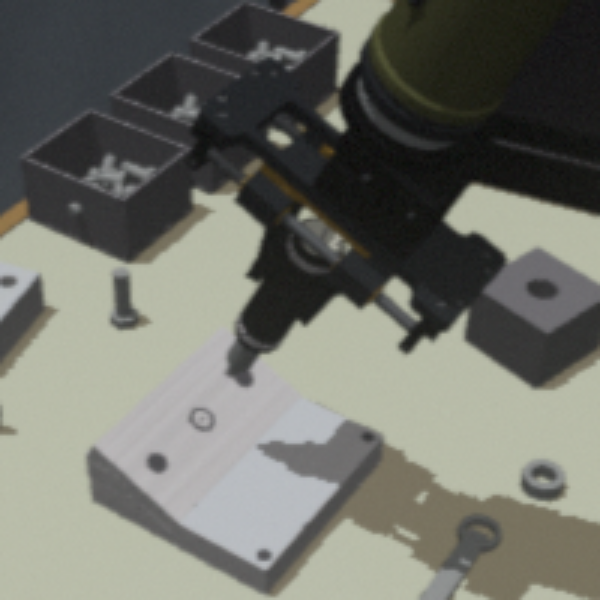

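View pics/w12.png

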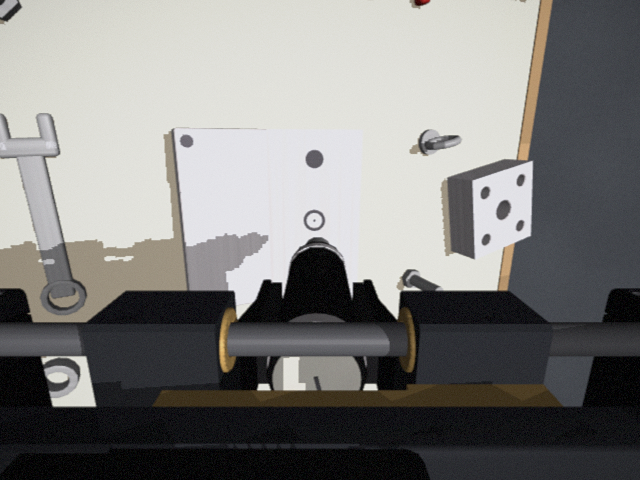

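```bash
python3 - <<'E'
from geo import *
import cv2
S=pickle.load(open('pics/s12.pkl','rb'));W=pickle.load(open('pics/w12.pkl','rb'))
p=np.array([.527,-.0191,.2642]);z=np.array([.423,-.0032,-.9061])
for d in (.1762,.1562,.1212,.06): print(d,pix(S,p+d*z),pix(W,p+d*z))
m=np.array([.624,-.0165,.0475]);print(pix(S,m),pix(W,m)); 
cv2.imwrite('pics/s12y.png',cv2.resize(S['img'][180:260,290:390],None,fx=7,fy=7,interpolation=cv2.INTER_CUBIC))
cv2.imwrite('pics/w12y.png',cv2.resize(W['img'][200:290,270:360],None,fx=6,fy=6,interpolation=cv2.INTER_CUBIC))
print(plane(W,314,220,.0475),plane(W,314.5,158.5,.0475))
E
```

```text
0.1762 [326.5681908  224.07259669] [318.85028454 242.67984788]
0.1562 [329.80250726 219.27525719] [318.95627863 250.4206927 ]
0.1212 [335.74124039 210.46655858] [319.18491043 267.11788123]
0.06 [347.07165413 193.6605837 ] [319.80411204 312.33873776]
[317.70095255 239.76306769] [314.52065119 220.89029699]
[ 0.62347283 -0.01561116  0.0475    ] [0.62398777 0.03966766 0.0475    ]
```

View pics/s12y.png

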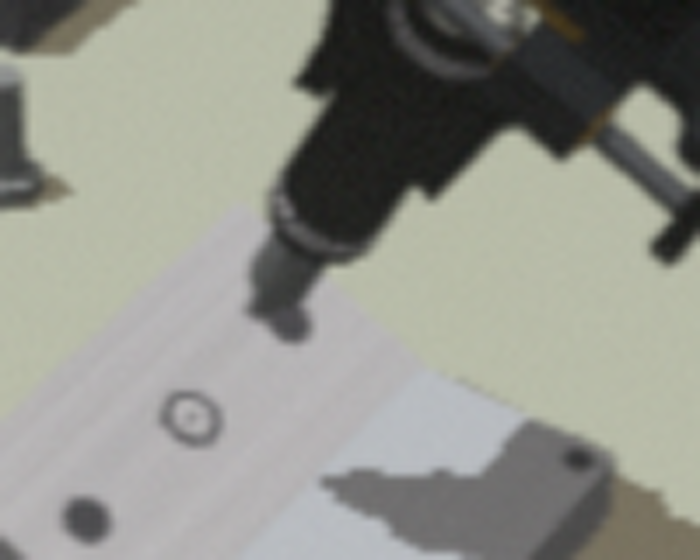

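View pics/w12y.png

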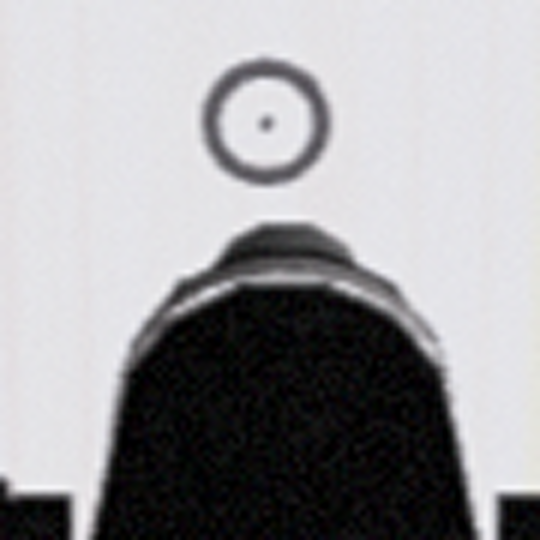

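Call:
{"method": "send_rows", "body": {
  "series": [
    [0.002, -0.002, 0.01, 0, 0.002, 0, 0.02],
    [0.001, -0.002, 0.01, 0, 0.001, 0, 0.02],
    [0, 0, 0.01, 0, 0, 0, 0.02],
    [0, 0, 0.01, 0, 0, 0, 0.02],
    [0, 0, 0, 0, 0, 0, 0.02],
    [0, 0, 0, 0, 0, 0, 0.02]
  ]
}}

```text
t: 21.8
tool_pos: [0.5408, -0.0151, 0.2266]
eef_rot: [0.153, 0.69, 0.691, 0.154]
ft_force: [0.0, 0.1, -2.7]
opening: 0.0334
```

```bash
python3 - <<'E'
from look import *
from mv import *
import geo
s=snap('side','s13');cv2.imwrite('pics/s13z.png',cv2.resize(s['img'][200:270,280:370],None,fx=7,fy=7,interpolation=cv2.INTER_CUBIC))
n=np.array([-np.sin(np.radians(25)),0,np.cos(np.radians(25))]);m=np.array([.624,-.0165,.0475])
to(m+(.1762)*n,down(90,25),1)
p,C,o=cur(); print(geo.pix(s,p+.1762*C.as_matrix()[:,2]))
E
```

```text
t 21.85 pos [ 0.541  -0.0151  0.2271] x-yaw 90.0657660838295 zax [ 0.4247  0.0004 -0.9053] open 0.03308050836152684 F [ 0.3308 -0.2205 -2.3251] q [ 0.6757 -0.1102 -0.6579  2.0966 -0.1095  0.6956  0.0754]
dp world [ 0.0085 -0.0014 -0.0199] rv total [ 0.0023 -0.0004  0.0011] tool-frame total (now) [-0.0014 -0.0007  0.0217]
[-0.0014 -0.0007  0.0217  0.0023 -0.0004  0.0011]
[320.1413 235.1295]
```

View pics/s13z.png

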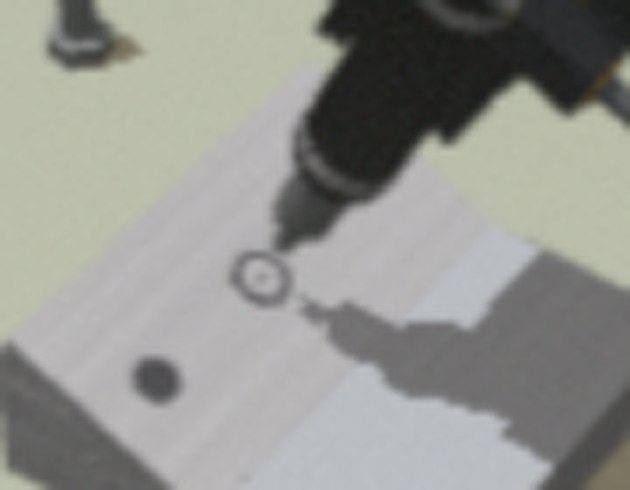

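Call:
{"method": "send_rows", "body": {
  "series": [
    [-0.001, -0.001, 0.006, 0.001, 0, 0.001, 0.02],
    [0, 0, 0.006, 0.001, 0, 0, 0.02],
    [0, 0, 0.005, 0, 0, 0, 0.02],
    [0, 0, 0, 0, 0, 0, 0.02],
    [0, 0, 0, 0, 0, 0, 0.02]
  ]
}}

```text
t: 22.35
tool_pos: [0.5471, -0.016, 0.211]
eef_rot: [0.153, 0.69, 0.69, 0.153]
ft_force: [-0.4, 0.5, -3.2]
opening: 0.0336
```

```bash
cat > chk.py <<'E'
from look import *
from mv import *
import geo
def chk(name,k=3):
    n=np.array([-np.sin(np.radians(25)),0,np.cos(np.radians(25))]);m=np.array([.624,-.0165,.0475])
    F=[];D=[]
    for i in range(k):
        s=ctrl.snapshot('side'); p,C,o=cur();F.append(np.array(o['ft_force'])@n);D.append(np.r_[C.inv().apply(m+.1762*n-p),(C.inv()*down(90,25)).as_rotvec()])
    s=snap('side',name);cv2.imwrite('pics/'+name+'z.png',cv2.resize(s['img'][200:270,280:370],None,fx=7,fy=7,interpolation=cv2.INTER_CUBIC))
    print(o['t'],'Fn',np.mean(F),F,'rem',np.mean(D,0),'q',o['joint_positions'],o['opening'])
E
python3 -c "
from chk import *
chk('s14')"
```

```text
22.5 Fn -2.1771766645133463 [np.float64(-2.3130780900871417), np.float64(-2.1075881049055614), np.float64(-2.1108637985473346)] rem [-0.0004  0.0003  0.0048  0.0005 -0.0001  0.0002] q [ 0.6775 -0.0707 -0.6712  2.1006 -0.0702  0.6601  0.0438] 0.03350467576160796
```

View pics/s14z.png

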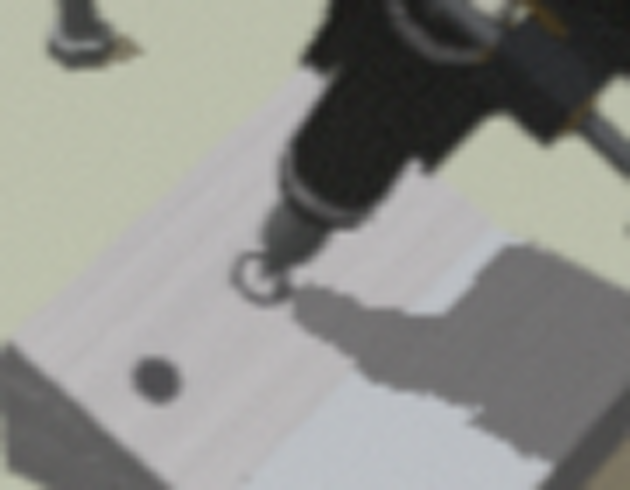

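Call:
{"method": "send_rows", "body": {
  "series": [
    [0, 0, 0.002, 0, 0, 0, 0.02],
    [0, 0, 0.002, 0, 0, 0, 0.02],
    [0, 0, 0, 0, 0, 0, 0.02]
  ]
}}

```text
t: 22.85
tool_pos: [0.5487, -0.0161, 0.2073]
eef_rot: [0.153, 0.69, 0.69, 0.153]
ft_force: [0.5, -0.6, -2.7]
opening: 0.0336
```

```bash
python3 -c "
from chk import *
chk('s15')"
```

```text
23.0 Fn -2.009679633171458 [np.float64(-1.6198725945446857), np.float64(-2.461722642835486), np.float64(-1.9474436621342028)] rem [-0.0004  0.0006  0.0006 -0.     -0.0003  0.0002] q [ 0.6773 -0.0605 -0.6743  2.1014 -0.0595  0.6516  0.0351] 0.033300819064672055
```

Call:
{"method": "send_rows", "body": {
  "series": [
    [0, 0, 0.002, 0, 0, 0, 0.02],
    [0, 0, 0.002, 0, 0, 0, 0.02],
    [0, 0, 0, 0, 0, 0, 0.02]
  ]
}}

```text
t: 23.35
tool_pos: [0.5507, -0.0161, 0.2041]
eef_rot: [0.153, 0.69, 0.69, 0.153]
ft_force: [-2.1, 0.1, 0.2]
opening: 0.0335
```

```bash
python3 -c "
from chk import *
chk('s16')"
```

```text
23.5 Fn -0.645686263413059 [np.float64(-0.47722017618456647), np.float64(-0.4196426801541623), np.float64(-1.0401959339004485)] rem [-0.0004  0.0002 -0.0032  0.0006 -0.0001  0.0002] q [ 0.6769 -0.0507 -0.6771  2.1015 -0.0485  0.643   0.0259] 0.03366948294254709
```

View pics/s16z.png

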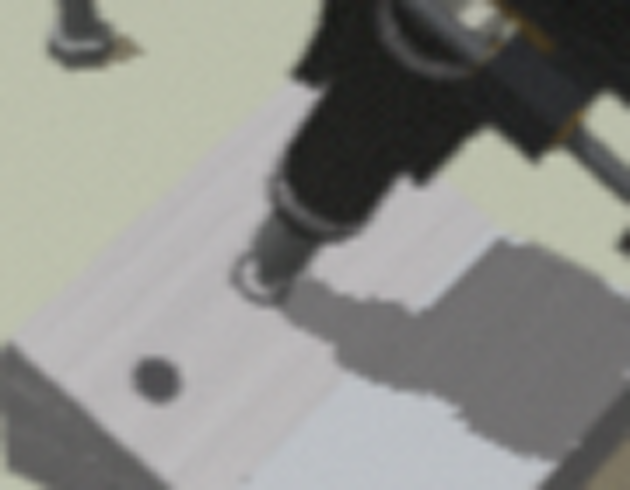

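Call:
{"method": "send_rows", "body": {
  "series": [
    [0, 0, 0.002, 0, 0, 0, 0.02],
    [0, 0, 0.002, 0, 0, 0, 0.02],
    [0, 0, 0, 0, 0, 0, 0.02]
  ]
}}

```text
t: 23.85
tool_pos: [0.5524, -0.0161, 0.2004]
eef_rot: [0.153, 0.69, 0.69, 0.153]
ft_force: [-1.7, 0.2, 1.5]
opening: 0.0331
```

```bash
python3 -c "
from chk import *
chk('s17',8)"
```

```text
24.25 Fn 1.0744962187186085 [np.float64(1.3313786399168746), np.float64(0.49235592274908024), np.float64(0.8839543536606238), np.float64(1.5932949648922559), np.float64(1.053438385861582), np.float64(0.8682564422961977), np.float64(0.7539338492414707), np.float64(1.6193571911307831)] rem [-0.0004  0.0003 -0.0072  0.0007 -0.0001  0.0002] q [ 0.6763 -0.0409 -0.6797  2.1021 -0.0371  0.6345  0.0165] 0.03302986348262556
```

Call:
{"method": "send_rows", "body": {
  "series": [
    [0, 0, 0.001, 0, 0, 0, 0.02],
    [0, 0, 0, 0, 0, 0, 0.02],
    [0, 0, 0, 0, 0, 0, 0.02]
  ]
}}

```text
t: 24.6
tool_pos: [0.5527, -0.0161, 0.1996]
eef_rot: [0.153, 0.69, 0.69, 0.153]
ft_force: [-0.5, -0.5, 1.3]
opening: 0.0337
```

```bash
python3 -c "
from chk import *
chk('s18',16)
s=snap('wrist','w18'); s=snap('top','t18')"
python3 - <<'E'
import cv2
s=cv2.imread('pics/s18.png');cv2.imwrite('pics/s18w.png',cv2.resize(s[130:430,170:470],None,fx=2,fy=2))
E
```

```text
25.4 Fn 1.1348111854604648 [np.float64(1.005634683588284), np.float64(1.1542811597394205), np.float64(0.8515969320998574), np.float64(1.038520780305129), np.float64(1.558608959716061), np.float64(1.1478988734327609), np.float64(0.9746108509338901), np.float64(1.15144642257397), np.float64(0.6815058642030484), np.float64(1.3847139168956804), np.float64(1.2166384703625197), np.float64(1.4754334897876742), np.float64(1.0524059621567963), np.float64(1.4145722416849227), np.float64(0.716537587604583), np.float64(1.332572772282839)] rem [-0.0004  0.0003 -0.0082  0.0005 -0.0001  0.0002] q [ 0.6761 -0.0382 -0.6803  2.1023 -0.0342  0.6324  0.0141] 0.03297688605125914
```

View pics/s18z.png

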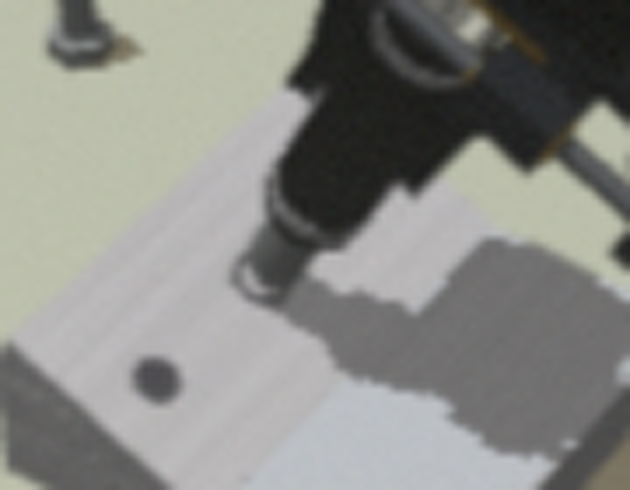

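View pics/s18w.png

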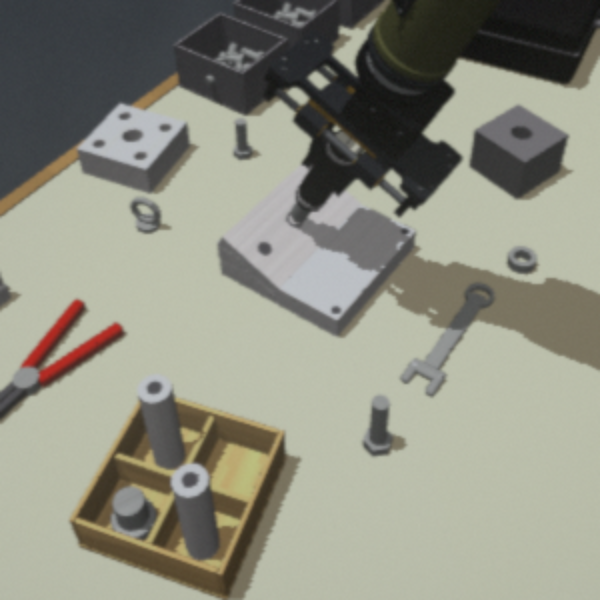

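View pics/w18.png

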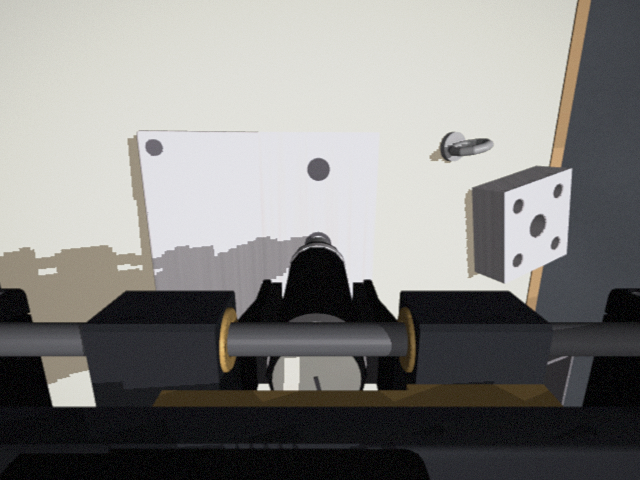

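Call:
{"method": "send_rows", "body": {
  "series": [
    [0, 0, 0.001, 0, 0, 0, 0.02],
    [0, 0, 0, 0, 0, 0, 0.02],
    [0, 0, 0, 0, 0, 0, 0.02]
  ]
}}

```text
t: 25.85
tool_pos: [0.5531, -0.0161, 0.1986]
eef_rot: [0.153, 0.69, 0.69, 0.153]
ft_force: [-0.8, -0.4, 2.3]
opening: 0.0334
```

```bash
python3 -c "
from chk import *
chk('s19',16)
s=pickle=None
import pickle,geo
S=pickle.load(open('pics/s19.pkl','rb')); p,C,o=cur(); z=C.as_matrix()[:,2]
for d in (.0662-.0,.1212,.1562,.1762): print(d,(geo.pix(S,p+d*z)-[280,200])*7+3)
m=np.array([.624,-.0165,.0475]); print((geo.pix(S,m)-[280,200])*7+3)
"
```

```text
26.65 Fn 1.6587598960370251 [np.float64(2.3259411188965076), np.float64(1.1457221757634333), np.float64(1.9920002355193362), np.float64(0.9465505501065031), np.float64(1.3911469310456777), np.float64(1.756434460898747), np.float64(1.2825077267712153), np.float64(1.3213086059195787), np.float64(1.4424824295540082), np.float64(1.8180687229070576), np.float64(3.3236710318534426), np.float64(1.233706639719551), np.float64(0.8147871539680985), np.float64(1.363529324399139), np.float64(2.1550612363925974), np.float64(2.227239992877509)] rem [-0.0004  0.0004 -0.0092  0.0004 -0.0001  0.0002] q [ 0.6759 -0.0356 -0.6809  2.1024 -0.0313  0.6304  0.0117] 0.03354720206906328
0.0662 [378.305  119.4661]
0.1212 [315.1225 212.0327]
0.1562 [277.876  266.6014]
0.1762 [257.5345 296.4029]
[266.9067 281.3415]
```

View pics/s19z.png

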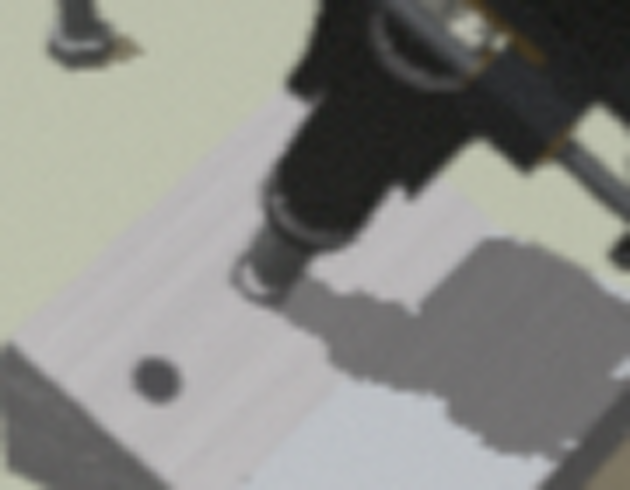

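```bash
python3 -c "
from rig import ctrl
print(ctrl.sign_off()); o=ctrl.observe(); print(o['t'],o['ft_force'],o['opening'])"
```

```text
the job is handed in; nothing more can be done
None
the job is handed in; nothing more can be done
```

I finished the job and handed it in at about 26.7 s, with the arm still holding the probe on the ring.

**Spacers:** A stands upright in cell1 and B in cell2. The last side picture shows both upright, the bush still in cell3, and the loose items in view where they were. I gripped A about 25 mm higher than planned because the fingers were still closing as it lifted, but it still went in upright.

**Probe:** it is held square to the face to within about 0.001 rad by the arm's pose reading. The estimated tip position is within about 1 mm of the ring's centre.

**Plunger depth:** the two estimates differ by about 1 mm, and half-way is 8 mm.
- **By force:** a steady push of about 3.8 N over the probe's weight means about 8.2 mm in.
- **By position:** the arm pose gives about 9.2 mm.

I trusted the force, since contact came 1 to 2 mm later than the position predicted. In the last pictures the nose partly or wholly hides the ring, so the tip position comes from the arm pose and calibration, not from seeing the tip. I took a last top picture but did not look at it.

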